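# Load the cocoa-shaker carrier and set it out for service

## Task

Put every cocoa shaker with an orange sleeve that stands on the counter upright into a pocket of its own in the wooden carrier, while the carrier is still clamped in its stand. Then slide the red clamp jaw open, lift the loaded carrier out by its handle and set it down upright, centred and square on the dark wooden serving riser, and last slide the empty stand's jaw fully shut again. Leave the black knock-out box and the steel milk pitcher where they are.

Things in the scene. Friction and masses are not known exactly. Their poses are not given: they have to be found in the camera images.
- shaker_1_mid (a point): cocoa shaker, a clear canister with a grey top and an orange sleeve round its lower half, 44 mm across, 90 mm tall, about 0.1 kg, upright on the counter; the point is its centre, 45 mm above its foot; z along its axis. Straight-sided up to 74 mm above the foot, then a 34 mm dome: grip it 55 to 60 mm above the foot so that the fingers clear the pocket. May be absent (None at the start).
- shaker_2_mid (a point): cocoa shaker, a clear canister with a grey top and an orange sleeve round its lower half, 44 mm across, 90 mm tall, about 0.1 kg, upright on the counter; the point is its centre, 45 mm above its foot; z along its axis. Straight-sided up to 74 mm above the foot, then a 34 mm dome: grip it 55 to 60 mm above the foot so that the fingers clear the pocket. May be absent (None at the start).
- shaker_3_mid (a point): cocoa shaker, a clear canister with a grey top and an orange sleeve round its lower half, 44 mm across, 90 mm tall, about 0.1 kg, upright on the counter; the point is its centre, 45 mm above its foot; z along its axis. Straight-sided up to 74 mm above the foot, then a 34 mm dome: grip it 55 to 60 mm above the foot so that the fingers clear the pocket. May be absent (None at the start).
- shaker_4_mid (a point): cocoa shaker, a clear canister with a grey top and an orange sleeve round its lower half, 44 mm across, 90 mm tall, about 0.1 kg, upright on the counter; the point is its centre, 45 mm above its foot; z along its axis. Straight-sided up to 74 mm above the foot, then a 34 mm dome: grip it 55 to 60 mm above the foot so that the fingers clear the pocket. May be absent (None at the start).
- pocket_1 (a point): centre of the mouth of a round pocket in the carrier: bore 52 mm across, 24 mm deep, mouth level with the top of the carrier's wooden block; z up. x, y as for the carrier.
- pocket_2 (a point): centre of the mouth of a round pocket in the carrier: bore 52 mm across, 24 mm deep, mouth level with the top of the carrier's wooden block; z up. x, y as for the carrier.
- pocket_3 (a point): centre of the mouth of a round pocket in the carrier: bore 52 mm across, 24 mm deep, mouth level with the top of the carrier's wooden block; z up. x, y as for the carrier.
- pocket_4 (a point): centre of the mouth of a round pocket in the carrier: bore 52 mm across, 24 mm deep, mouth level with the top of the carrier's wooden block; z up. x, y as for the carrier.
- carrier_handle (a point): middle of the dark wooden handle bar arched over the carrier's middle, 103 mm above the carrier's underside. The bar runs along x, 90 mm long, 16 mm wide (y), 18 mm high (top 112 mm above the underside): grip it across y at its middle. z up, axes as for the carrier.
- jaw_grip (a point): black upright fin on the red clamp jaw, 14 mm thick along the slide (its y), 40 mm wide (x); the point is on its middle plane, 70 mm above the counter, 17 mm below its top and 31 mm above the red block. The jaw stands beside the carrier and its lip reaches over the carrier's flange; it slides along this point's +y (away from the carrier) to open.
- jaw (a joint): slide of the clamp jaw in m: 0 fully shut (at its stop), 0.035 fully open (at its stop). It takes about 4 N to slide and stays where it is left.
- riser_top (a point): middle of the top of the dark wooden serving riser, a low stand 150 mm square and 50 mm high, 1.6 kg, loose on the counter; z up. The carrier goes on it with its x along the riser's x, either way round; its y sides overhang by about 14 mm. The front of the coffee machine behind it is at x = 0.567.
- dock: clamping stand of the carrier, fixed to the counter: aluminium base plate 12 mm thick on which the carrier stands (the origin is at counter level under the middle of the carrier's place), low grey stops, 26 mm above the counter, before and behind it, a fixed grey jaw 40 mm high at its -y side and the red sliding jaw at its +y side.
- knock_box: bystander: black knock-out box, 130 x 143 mm, 75 mm tall, at the far left; origin under its middle.
- pitcher: bystander: small steel milk pitcher, 71 x 85 mm, 92 mm tall, behind the stand's jaw; origin under its middle.
- carrier: carrier: light wooden block 150 (x) by 158 (y) by 30 mm with four round pockets at x +-42, y +-46 mm, a steel flange 8 mm thick sticking out 10 mm at the foot of both y sides, and an arched handle along x; 0.35 kg empty; loose, clamped in the stand at the start with 2 mm of play; the same either way round. Origin: middle of its underside.
There are look-alikes about, which are no part of the job. Leave any green look-alike of the part that bears shaker_2_mid alone.

How it is judged:
On the way, in this order (a step that is already met when the one before it is completed fails the run):
1. every shaker present stands upright in a pocket of the carrier, which is still clamped in the stand (((horizontal distance between shaker_1_mid and pocket_1 below 0.008 m and z of shaker_1_mid in the frame of pocket_1 below 0.028 m) or (horizontal distance between shaker_1_mid and pocket_2 below 0.008 m and z of shaker_1_mid in the frame of pocket_2 below 0.028 m) or (horizontal distance between shaker_1_mid and pocket_3 below 0.008 m and z of shaker_1_mid in the frame of pocket_3 below 0.028 m) or (horizontal distance between shaker_1_mid and pocket_4 below 0.008 m and z of shaker_1_mid in the frame of pocket_4 below 0.028 m)) and angle between each of shaker_1_mid, shaker_2_mid, shaker_3_mid, shaker_4_mid's own z axis and vertical below 0.15 rad and ((horizontal distance between shaker_2_mid and pocket_1 below 0.008 m and z of shaker_2_mid in the frame of pocket_1 below 0.028 m) or (horizontal distance between shaker_2_mid and pocket_2 below 0.008 m and z of shaker_2_mid in the frame of pocket_2 below 0.028 m) or (horizontal distance between shaker_2_mid and pocket_3 below 0.008 m and z of shaker_2_mid in the frame of pocket_3 below 0.028 m) or (horizontal distance between shaker_2_mid and pocket_4 below 0.008 m and z of shaker_2_mid in the frame of pocket_4 below 0.028 m)) and ((horizontal distance between shaker_3_mid and pocket_1 below 0.008 m and z of shaker_3_mid in the frame of pocket_1 below 0.028 m) or (horizontal distance between shaker_3_mid and pocket_2 below 0.008 m and z of shaker_3_mid in the frame of pocket_2 below 0.028 m) or (horizontal distance between shaker_3_mid and pocket_3 below 0.008 m and z of shaker_3_mid in the frame of pocket_3 below 0.028 m) or (horizontal distance between shaker_3_mid and pocket_4 below 0.008 m and z of shaker_3_mid in the frame of pocket_4 below 0.028 m)) and ((horizontal distance between shaker_4_mid and pocket_1 below 0.008 m and z of shaker_4_mid in the frame of pocket_1 below 0.028 m) or (horizontal distance between shaker_4_mid and pocket_2 below 0.008 m and z of shaker_4_mid in the frame of pocket_2 below 0.028 m) or (horizontal distance between shaker_4_mid and pocket_3 below 0.008 m and z of shaker_4_mid in the frame of pocket_3 below 0.028 m) or (horizontal distance between shaker_4_mid and pocket_4 below 0.008 m and z of shaker_4_mid in the frame of pocket_4 below 0.028 m)) and value of joint jaw below 0.01 m and horizontal distance between carrier_handle and dock below 0.012 m), for 0.3 s.
2. the clamp jaw has been slid open by at least 25 mm (value of joint jaw above 0.025 m), for 0.2 s.
3. the loaded carrier stands upright, centred and square on the serving riser (horizontal distance between carrier_handle and riser_top below 0.025 m and z of carrier_handle in the frame of riser_top between 0.097 and 0.109 m and angle between carrier_handle's own z axis and vertical below 0.06 rad and angle between the x axis of carrier_handle and the x axis of riser_top, either way round below 0.2 rad and ((horizontal distance between shaker_1_mid and pocket_1 below 0.008 m and z of shaker_1_mid in the frame of pocket_1 below 0.028 m) or (horizontal distance between shaker_1_mid and pocket_2 below 0.008 m and z of shaker_1_mid in the frame of pocket_2 below 0.028 m) or (horizontal distance between shaker_1_mid and pocket_3 below 0.008 m and z of shaker_1_mid in the frame of pocket_3 below 0.028 m) or (horizontal distance between shaker_1_mid and pocket_4 below 0.008 m and z of shaker_1_mid in the frame of pocket_4 below 0.028 m)) and angle between each of shaker_1_mid, shaker_2_mid, shaker_3_mid, shaker_4_mid's own z axis and vertical below 0.15 rad and ((horizontal distance between shaker_2_mid and pocket_1 below 0.008 m and z of shaker_2_mid in the frame of pocket_1 below 0.028 m) or (horizontal distance between shaker_2_mid and pocket_2 below 0.008 m and z of shaker_2_mid in the frame of pocket_2 below 0.028 m) or (horizontal distance between shaker_2_mid and pocket_3 below 0.008 m and z of shaker_2_mid in the frame of pocket_3 below 0.028 m) or (horizontal distance between shaker_2_mid and pocket_4 below 0.008 m and z of shaker_2_mid in the frame of pocket_4 below 0.028 m)) and ((horizontal distance between shaker_3_mid and pocket_1 below 0.008 m and z of shaker_3_mid in the frame of pocket_1 below 0.028 m) or (horizontal distance between shaker_3_mid and pocket_2 below 0.008 m and z of shaker_3_mid in the frame of pocket_2 below 0.028 m) or (horizontal distance between shaker_3_mid and pocket_3 below 0.008 m and z of shaker_3_mid in the frame of pocket_3 below 0.028 m) or (horizontal distance between shaker_3_mid and pocket_4 below 0.008 m and z of shaker_3_mid in the frame of pocket_4 below 0.028 m)) and ((horizontal distance between shaker_4_mid and pocket_1 below 0.008 m and z of shaker_4_mid in the frame of pocket_1 below 0.028 m) or (horizontal distance between shaker_4_mid and pocket_2 below 0.008 m and z of shaker_4_mid in the frame of pocket_2 below 0.028 m) or (horizontal distance between shaker_4_mid and pocket_3 below 0.008 m and z of shaker_4_mid in the frame of pocket_3 below 0.028 m) or (horizontal distance between shaker_4_mid and pocket_4 below 0.008 m and z of shaker_4_mid in the frame of pocket_4 below 0.028 m))), for 0.3 s.
4. the empty stand's jaw is fully shut again (value of joint jaw below 0.006 m), for 0.2 s.
At the end, for the whole second after the job is handed in: Every shaker present is upright in its own pocket (within 8 mm of its centre, foot at most 7 mm off its floor); the carrier rests on the riser, middles within 25 mm, level within 0.06 rad, square within 0.2 rad; the jaw is within 6 mm of shut; all released (all of step 3 and value of joint jaw below 0.006 m and linear speed of carrier below 0.02 m/s); the robot touches nothing.
It fails at once if the knock-out box or the milk pitcher is pushed more than 40 mm away (distance of any of knock_box, pitcher from where it was at the start of the episode above 0.04 m).
Of shaker_1, shaker_2, shaker_3, shaker_4 only 3 to 4 are there at a start; the rules pass over those that are not, and their reading is None.
At some moment in a run one of riser may be knocked a few centimetres aside while the robot is not near it.
It also fails if it takes over 200 s, if anything falls off the work surface, if the arm or the gripper's body presses on something with over 40 N, if the wrist force passes 120 N, or if a joint passes its speed limit or range.

## Robot

A 6-joint arm with a two-finger parallel gripper is mounted at the origin on a cart in front of the work surface, level with it; the furniture and walls round the work are solid. World frame = base frame: x ahead of the robot, y to its left, z up, the work surface at z = 0. Lengths are in m, angles in rad, forces in N, time in s.
With the tool pointing down it reaches from about 0.35 to 0.975 m from the base axis. Payload 4.9 kg.
Tool frame: the origin (TCP) lies midway between the tips of the shut fingers; the grasp point (between the pads) lies 19 mm behind it; z points along the fingers, y is the line along which they close (so a half turn about z gives the same grasp; the last joint's range is limited). The gripper opens to 85 mm and grips with 20 to 120 N. Pads are 22 mm wide; open, the fingers measure 114 mm over their backs; the gripper's body (76 mm by 85 mm) begins 54 mm behind the grasp point. The pads swing forward as they close: fully open they stand 13 mm farther back than shut.
Start: joints at [1.158, 0.053, 1.613, -0, 1.476, -0.119], TCP at [0.181, 0.598, 0.231] pointing down, gripper open.
Joint ranges: [-3.01, 3.01], [-1.01, 2.22], [0.06, 2.58], [-1.02, 4.17], [0.09, 2.62], [-3.14, 3.14]. Speed limits (rad/s): [2.57, 2.57, 3.14, 3.14, 3.14, 3.14].

## Interface

Orientations are given as a unit quaternion [w, x, y, z].
In Python, from plant import manip gives the robot as it stands.
- The arm moves only by the tool carry_out, never from a script. Its argument "moves" is a list of rows, each a list of 7 numbers: the opening, from 0 (shut) to 1 (fully open), then the shift along the tool's x, y, z normalised to -1 to 1, where 1 is 0.4 m, then the turn, a rotation vector about the tool's x, y, z normalised to -1 to 1, where 1 is 0.5 rad. In form: [[grip, dx, dy, dz, rx, ry, rz], ...]. A call has 1 to 8 rows; each row is the pose to reach, as a shift and turn from the pose commanded when the call began, along the tool's axes at that moment; what a row does not reach only later rows make up. A row lasts 1/12 s, in which the tool goes at most 41.7 mm and 7.16 degrees, less where a joint would pass 70% of its speed; a pose out of reach is approached as far as the arm can. A call with a number of a shift or a turn outside -1 to 1 is refused whole. A call with a gripper value outside its range is refused whole. The fingers move at their own pace and stop on an object; the grip force is fixed at half the most. Time passes only in rows, so rows that repeat a pose let the fingers close. It gives the time, the measured TCP pose, the force and the opening at its end, in the units of the state.
- manip.state(): the state, without advancing time (a new reading comes with each control period).
- manip.grab_frame(name): name is "scene" or "side" or "wrist"; returns the picture (384x512x3 uint8, red, green, blue); there is no depth.
- manip.camera_info(name): a dict with "intrinsics" (3x3 intrinsics, pixels), "distortion" ([k1, k2, p1, p2, k3] as OpenCV has them; the pictures are not rectified), "extrinsics" (4x4, takes a point from world to camera coordinates). Camera axes: x right, y down, z forward; pixel columns grow to the right and rows downward; lengths in m; the calibration is good to about 2 mm. A picture is of the moment at which its call begins: read the wrist's pose just before it. camera_info takes no time and is no camera call; for the wrist camera it gives the pose at the moment of the call.
- manip.job_done(): hands the job in, once; it reports no verdict.
The state is a dict: "time": time; "joint_pos": joint angles; "joint_vel": joint speeds; "joint_efforts": joint torques, N m; "tool_pos": TCP position; "tool_rot": TCP orientation; "contact_force": force on the tool from outside, world axes, zero at the start; "ft_torque": the same for the moment, N m; "gripper_width": opening from 0.0 (shut) to 1.0 (fully open).
Only numpy, scipy, OpenCV 4.12 (cv2) and the standard library are available. Lean on these libraries where they do the work, as an engineer would, in place of code of your own. Each camera call takes 0.05 s, during which the arm holds its last target. There are 200 camera calls.

## Working session

There is one attempt and no reset: what is moved stays moved. The work goes in short steps, Python scripts to look and compute and a tool call to move; the robot and the scene stay as the last step left them, time stands still between calls to the robot, and variables do not carry over. Pictures are saved under pics/ and viewed, on a budget of 42 in all, crops included, one or two more only if the job needs it, and the job is handed in when it is done.

Besides the shell and the picture viewer there is one more tool, called after "Request:" as name([rows], argument=value, ...), one row to a line, values as JSON. carry_out: Moves the arm, as the interface text tells. Scaled input: -1 to 1 covers 0.4 m each way for a shift and 0.5 rad each way for a turn. Its arguments: {"type":"object","properties":{"moves":{"type":"array"}},"required":["moves"]}

```bash
mkdir -p pics; python3 - <<'E'
from plant import manip
import cv2,numpy as np
a=[]
for n in("scene","side"):
    f=manip.grab_frame(n); cv2.imwrite(f"pics/{n}0.png",f[:,:,::-1])
    i=manip.camera_info(n); print(n,np.round(i["intrinsics"],1).tolist(),i["distortion"],np.round(i["extrinsics"],3).tolist())
s=manip.state(); print(s)
E
```

```text
scene [[416.5, 0.0, 250.9], [0.0, 416.5, 186.8], [0.0, 0.0, 1.0]] [0.02237239 0.         0.         0.         0.        ] [[-0.639, -0.769, 0.022, 0.392], [-0.432, 0.335, -0.838, 0.292], [0.637, -0.544, -0.546, 1.434], [0.0, 0.0, 0.0, 1.0]]
side [[476.7, 0.0, 258.2], [0.0, 476.7, 195.7], [0.0, 0.0, 1.0]] [-0.01318561  0.          0.          0.          0.        ] [[0.999, 0.028, 0.026, -0.533], [0.035, -0.415, -0.909, 0.111], [-0.015, 0.909, -0.416, 1.766], [0.0, 0.0, 0.0, 1.0]]
{'time': 0.1, 'joint_pos': array([ 1.15798346e+00,  5.33123141e-02,  1.61419360e+00,  2.11710457e-05,
        1.47599896e+00, -1.19006755e-01]), 'joint_vel': array([-0.00049922, -0.00168848, -0.00262472,  0.00029365, -0.00095833,
        0.00156484]), 'joint_efforts': array([ 1.24311155e-04, -3.94902384e+01, -3.71363533e+01, -1.30043154e-04,
        3.88435597e-03, -2.21786468e-05]), 'tool_pos': array([0.18076256, 0.59768481, 0.2301506 ]), 'tool_rot': array([-2.61421423e-04,  1.46376188e-01,  9.89228536e-01, -9.19741952e-04]), 'contact_force': array([-0.15852759,  0.98618738,  0.91421923]), 'ft_torque': array([ 0.01744743, -0.01726202, -0.02580368]), 'gripper_width': 1.002825190001746}
```

View pics/scene0.png

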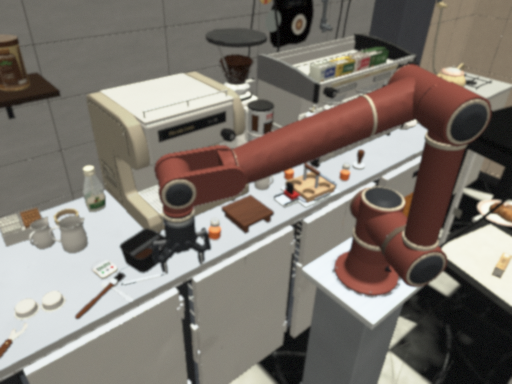

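View pics/side0.png

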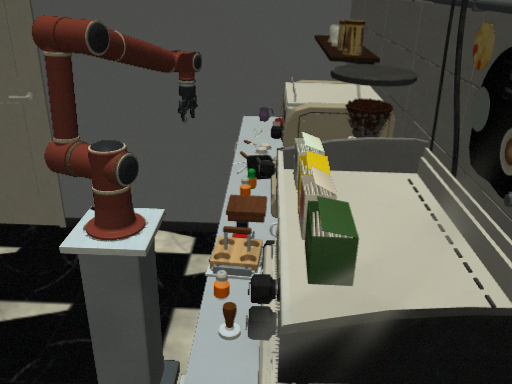

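The scene view shows orange blobs at about (215,231), (290,174) and (345,173), the carrier at (312,185), the riser at (247,212) and the red jaw at (290,195). The side view shows orange at (222,290) and (246,190), something green at (251,175), the carrier at (237,250) and the riser at (246,208). I'll enlarge and measure these.

```bash
cat > h.py <<'E'
from plant import manip
import cv2,numpy as np
from scipy.spatial.transform import Rotation as R
def snap(n):
    i=manip.camera_info(n); f=manip.grab_frame(n)
    return f,i
def ray(i,uv):
    K=np.array(i["intrinsics"]);E=np.array(i["extrinsics"])
    p=cv2.undistortPoints(np.array(uv,float).reshape(-1,1,2),K,np.array(i["distortion"])).reshape(-1,2)
    d=np.c_[p,np.ones(len(p))]@E[:3,:3]
    return -E[:3,:3].T@E[:3,3],d
def onz(i,uv,z):
    c,d=ray(i,uv); return c+d*((z-c[2])/d[:,2])[:,None]
def proj(i,X):
    E=np.array(i["extrinsics"])
    return cv2.projectPoints(np.array(X,float).reshape(-1,3),cv2.Rodrigues(E[:3,:3])[0],E[:3,3],np.array(i["intrinsics"]),np.array(i["distortion"]))[0].reshape(-1,2)
def blobs(f,lo,hi,amin=15):
    m=cv2.inRange(cv2.cvtColor(f,cv2.COLOR_RGB2HSV),np.array(lo),np.array(hi))
    n,l,s,c=cv2.connectedComponentsWithStats(m)
    return [(s[k],c[k]) for k in range(1,n) if s[k][4]>=amin]
def tr():  # world vector -> tool axes
    s=manip.state(); q=s["tool_rot"]; return s,R.from_quat([q[1],q[2],q[3],q[0]])
E
python3 - <<'E'
from h import *
out=[]
for n,b,k in(("scene",(200,130,370,260),4),("side",(200,100,290,340),2.4)):
    f=cv2.imread(f"pics/{n}0.png")[:,:,::-1]; i=manip.camera_info(n)
    for s,c in blobs(f,(6,170,130),(16,255,255)): print(n,"or",s,c.round(1),onz(i,c,.022).round(3))
    for s,c in blobs(f,(45,130,50),(85,255,255)): print(n,"gr",s,c.round(1),onz(i,c,.022).round(3))
    for s,c in blobs(f,(0,200,100),(4,255,255)): print(n,"red",s,c.round(1),onz(i,c,.03).round(3))
    x0,y0,x1,y1=b; out.append(cv2.resize(f[y0:y1,x0:x1],None,fx=k,fy=k,interpolation=2))
H=max(o.shape[0] for o in out)
out=[cv2.copyMakeBorder(o,0,H-o.shape[0],0,0,0) for o in out]
im=np.hstack(out); im=im[:,:,::-1]; k=min(800/im.shape[1],600/im.shape[0],1);im=cv2.resize(im,None,fx=k,fy=k);print(k)
cv2.imwrite("pics/c1.png",im)
E
```

```text
scene or [286 173   6   5  24] [288.3 175.2] [[ 0.596 -0.208  0.022]]
scene or [341 174   7   5  27] [344.1 176.1] [[ 0.432 -0.406  0.022]]
scene or [404 197   7  18  54] [406.7 205.4] [[ 0.121 -0.431  0.022]]
scene or [210 232   9   6  45] [213.9 234.5] [[0.46  0.307 0.022]]
side or [240 183  12   7  46] [245.9 186.6] [[0.469 0.353 0.022]]
side or [214 282  15   8  99] [221.  284.9] [[ 0.433 -0.379  0.022]]
side gr [248 168   8  11  71] [251.1 172.9] [[0.485 0.515 0.022]]
side gr [308 198  18  16  88] [317.6 205.4] [[0.766 0.189 0.022]]
side gr [340 204   9  11  36] [343.9 209. ] [[0.869 0.165 0.022]]
side gr [327 206   9  10  21] [331.3 210.9] [[0.816 0.143 0.022]]
side gr [325 212  11   9  25] [330.  216.9] [[0.805 0.09  0.022]]
side gr [342 216  13  19  87] [347.1 224.7] [[0.863 0.031 0.022]]
side gr [322 221   7   7  20] [325.4 223.5] [[0.782 0.035 0.022]]
side gr [331 221   9   7  20] [335.6 223.4] [[0.821 0.038 0.022]]
side gr [311 237  46  21 361] [330.8 246.8] [[ 0.784 -0.134  0.022]]
side gr [326 258  12   5  17] [331.4 260.5] [[ 0.776 -0.222  0.022]]
side red [233 233  14   5  48] [239.9 235.2] [[ 0.471 -0.091  0.03 ]]
0.8928571428571429
```

View pics/c1.png

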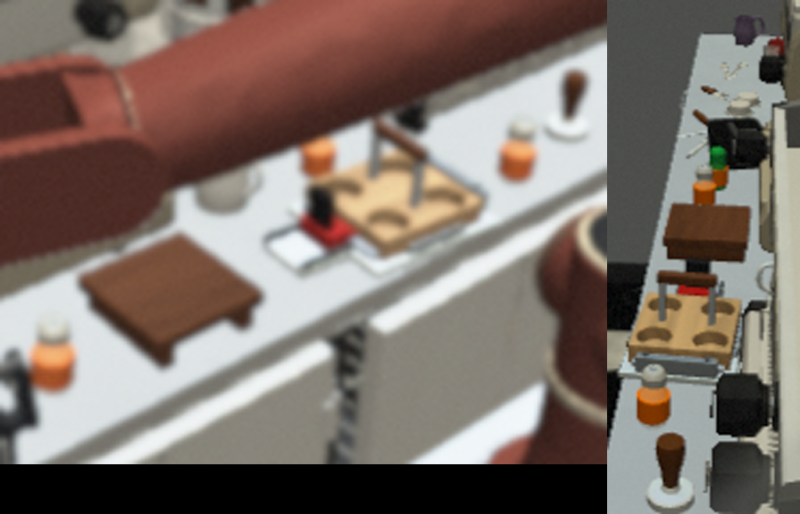

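Orange candidates in the scene view: (214,234), (288,175) and (344,176), all with grey tops. The side view also shows a green-topped thing at (251,173) with orange under it, hidden by the arm in the scene view. I'll look at that one with the wrist camera and a side crop.

```bash
python3 - <<'E'
from h import *
f,i=snap("wrist")
print(np.round(i["intrinsics"],1).tolist(),i["distortion"],np.round(i["extrinsics"],3).tolist())
g=cv2.imread("pics/side0.png")[160:205,230:270]
cv2.imwrite("pics/w1.png",np.hstack([cv2.resize(f[:,:,::-1],(512,384)),cv2.resize(g,(288,384),interpolation=2)]))
E
```

```text
[[267.0, 0.0, 255.3], [0.0, 267.0, 191.5], [0.0, 0.0, 1.0]] [-0.02082912  0.          0.          0.          0.        ] [[0.289, 0.957, -0.002, -0.624], [0.923, -0.278, 0.267, -0.035], [0.255, -0.079, -0.964, 0.379], [0.0, 0.0, 0.0, 1.0]]
```

View pics/w1.png

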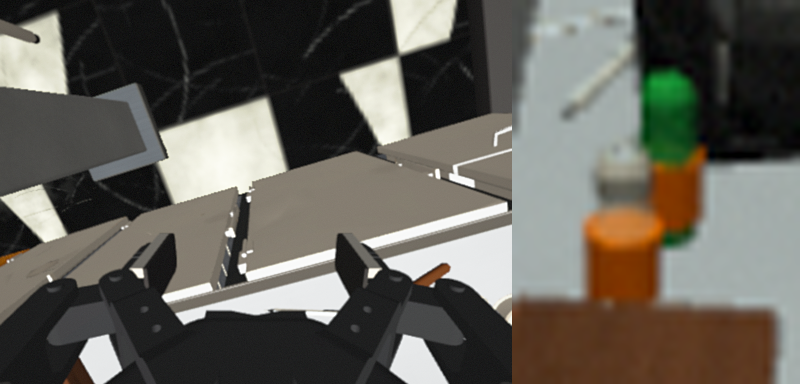

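That confirms it: the thing at side (251,173) is green-topped with a green base, so it's the look-alike and I'll leave it. The shaker at (246,188) has a grey top and an orange sleeve, so it's a real one. I'll move to an overview pose with the fingers closing along y.

Request:
carry_out([
  [1,-0.1,-0.1,-0.4,0,0,-0.2],
  [1,-0.2,-0.2,-0.4,0,0,-0.4],
  [1,-0.3,-0.3,-0.4,0,0,-0.59],
  [1,-0.54,-0.49,-0.4,0,0,-0.59],
  [1,-0.54,-0.49,-0.4,0,0,-0.59],
  [1,-0.54,-0.49,-0.4,0,0,-0.59],
  [1,-0.54,-0.49,-0.4,0,0,-0.59],
  [1,-0.54,-0.49,-0.4,0,0,-0.59],
])

```text
time: 0.82
tool_pos: [0.322, 0.3611, 0.3864]
tool_rot: [0.0, -0.001, 1.0, -0.0]
contact_force: [1.4, 1.2, 0.6]
gripper_width: 1.004
```

Request:
carry_out([
  [1,-0.25,-0.95,-0.15,0,0,0],
  [1,-0.25,-0.95,-0.15,0,0,0],
  [1,-0.25,-0.95,-0.15,0,0,0],
  [1,-0.25,-0.95,-0.15,0,0,0],
  [1,-0.25,-0.95,-0.15,0,0,0],
  [1,-0.25,-0.95,-0.15,0,0,0],
  [1,-0.25,-0.95,-0.15,0,0,0],
  [1,-0.25,-0.95,-0.15,0,0,0],
])

```text
time: 1.48
tool_pos: [0.4058, 0.0424, 0.4366]
tool_rot: [0.0, -0.001, 1.0, 0.0]
contact_force: [1.8, 0.7, 0.4]
gripper_width: 0.999
```

```bash
python3 - <<'E'
from h import *
f,i=snap("wrist"); np.save("w2.npy",f)
import pickle; pickle.dump(i,open("w2.pkl","wb"))
g,_=snap("scene")
print(manip.state()["tool_pos"])
for s,c in blobs(f,(6,170,130),(16,255,255),30): print("or",s,c.round(1),onz(i,c,.022).round(3))
cv2.imwrite("pics/w2.png",np.vstack([f[:,:,::-1],cv2.resize(g[130:262,200:376,::-1],(288,216),interpolation=2) if 0 else np.zeros((0,512,3),np.uint8)]))
E
```

```text
[0.40689218 0.03933321 0.43665791]
or [ 28 155  27  22 276] [ 42.4 164.5] [[ 0.434 -0.412  0.022]]
or [368 169  17  23 144] [373.  179.7] [[0.466 0.296 0.022]]
or [408 179  26  22 173] [416.5 186.3] [[0.481 0.393 0.022]]
or [132 226  21  18 160] [145.2 233.3] [[ 0.592 -0.207  0.022]]
```

View pics/w2.png

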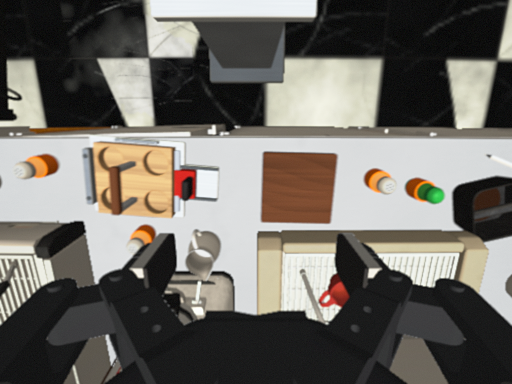

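Three grey-top orange shakers show in this view, at (42,165), (145,235) and (375,180). The green look-alike is at (430,190), the carrier at (135,180), the jaw at (190,183), the riser at (300,187) and the pitcher at (203,250). Next I'll measure these.

```bash
python3 - <<'E'
from h import *
import pickle
f=np.load("w2.npy"); i=pickle.load(open("w2.pkl","rb"))
hsv=cv2.cvtColor(f,cv2.COLOR_RGB2HSV)
for p in[(135,205),(300,190),(185,185),(115,190),(150,150)]: print(p,hsv[p[1],p[0]])
def rect(lo,hi,z,box):
    m=cv2.inRange(hsv,np.array(lo),np.array(hi)); k=np.zeros_like(m);x0,y0,x1,y1=box;k[y0:y1,x0:x1]=m[y0:y1,x0:x1]
    k=cv2.morphologyEx(k,cv2.MORPH_CLOSE,np.ones((5,5)))
    c=max(cv2.findContours(k,0,1)[0],key=cv2.contourArea)
    P=onz(i,c.reshape(-1,2),z)[:,:2].astype(np.float32)
    r=cv2.minAreaRect(P); print(r, P.min(0),P.max(0))
rect((10,70,120),(25,200,255),.042,(80,130,182,225))
rect((0,60,50),(14,255,160),.05,(250,140,345,230))
rect((0,200,90),(4,255,255),.039,(165,150,225,215))
for s,c in blobs(f,(0,200,90),(4,255,255),20): print("red",s,c.round(1))
print(onz(i,[(85,222),(95,280)],0).round(3), onz(i,[(203,240)],.09).round(3))
E
```

```text
(135, 205) [ 16 115 222]
(300, 190) [ 11 157 130]
(185, 185) [12 23 56]
(115, 190) [ 11 160 121]
(150, 150) [ 16 125 222]
((0.46460390090942383, -0.20977674424648285), (0.1639975905418396, 0.15167070925235748), 85.4017333984375) [ 0.38524106 -0.2943287 ] [ 0.5448119  -0.12416336]
((0.47908109426498413, 0.12962506711483002), (0.14583434164524078, 0.14738397300243378), 88.78550720214844) [0.40422907 0.05658242] [0.55246985 0.20358275]
((0.470939576625824, -0.10611405223608017), (0.042176686227321625, 0.05834086611866951), 86.57052612304688) [ 0.44271255 -0.12849934] [ 0.50068647 -0.08343852]
red [174 170  21  28 320] [183.4 180.6]
[[ 0.574 -0.357  0.   ]
 [ 0.73  -0.359  0.   ]] [[ 0.575 -0.062  0.09 ]]
```

Request:
carry_out([
  [0.7,-0.36,-0.6,0.39,0,0,0],
  [0.7,-0.36,-0.6,0.39,0,0,0],
  [0.7,-0.36,-0.6,0.39,0,0,0],
  [0.7,-0.36,-0.6,0.39,0,0,0],
  [0.7,-0.36,-0.6,0.39,0,0,0],
  [0.7,-0.36,-0.6,0.39,0,0,0],
  [0.7,-0.36,-0.6,0.39,0,0,0],
  [0.7,-0.36,-0.6,0.39,0,0,0],
])

```text
time: 2.25
tool_pos: [0.5506, -0.1966, 0.277]
tool_rot: [-0.002, -0.0, 1.0, 0.001]
contact_force: [0.2, 0.3, 0.1]
gripper_width: 0.698
```

```bash
python3 - <<'E'
from h import *
import pickle
f,i=snap("wrist"); np.save("w3.npy",f); pickle.dump(i,open("w3.pkl","wb"))
print(manip.state()["tool_pos"])
for s,c in blobs(f,(6,170,130),(16,255,255),30): print("or",s,c.round(1),onz(i,c,.022).round(3))
cv2.imwrite("pics/w3.png",f[:,:,::-1])
E
```

```text
[ 0.55063987 -0.19882356  0.27335718]
or [ 87  63  27  36 463] [103.3  82.8] [[ 0.435 -0.409  0.022]]
or [232 183  30  21 206] [247.4 190.2] [[ 0.591 -0.208  0.022]]
```

View pics/w3.png

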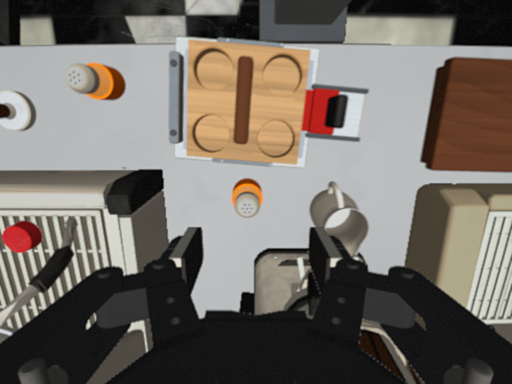

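```bash
python3 - <<'E'
from h import *
import pickle
f=np.load("w3.npy"); i=pickle.load(open("w3.pkl","rb"))
print("dome B,C at .085",onz(i,[(247,206),(80,78)],.085).round(4).tolist())
hsv=cv2.cvtColor(f,cv2.COLOR_RGB2HSV)
m=cv2.inRange(hsv,np.array((10,60,110)),np.array((24,220,255))); m[:, :178]=0; m[:,320:]=0; m[170:]=0;m[:36]=0
m=cv2.morphologyEx(m,cv2.MORPH_OPEN,np.ones((3,3)))
c=max(cv2.findContours(m,0,1)[0],key=cv2.contourArea)
P=onz(i,cv2.convexHull(c).reshape(-1,2),.042)[:,:2].astype(np.float32)
r=cv2.minAreaRect(P);print(r)
pk=onz(i,[(213,69),(282,73),(211,132),(276,138)],.042)[:,:2]; print(pk.round(4).tolist(),pk.mean(0))
m=(hsv[:,:,2]<60).astype(np.uint8)*255; k=np.zeros_like(m);k[85:135,322:352]=m[85:135,322:352]
c=max(cv2.findContours(k,0,1)[0],key=cv2.contourArea)
print(cv2.boundingRect(c),onz(i,np.array([cv2.minAreaRect(c)[0]]),.08).round(4),cv2.minAreaRect(c))
m=cv2.inRange(hsv,np.array((0,200,90)),np.array((4,255,255)));m[:,:300]=0;m[150:]=0
c=max(cv2.findContours(m,0,1)[0],key=cv2.contourArea)
P=onz(i,cv2.convexHull(c).reshape(-1,2),.039)[:,:2].astype(np.float32);print("red",cv2.minAreaRect(P))
h=onz(i,[(245,57),(242,143)],.124);print("handle ends",h.round(4).tolist())
E
```

```text
dome B,C at .085 [[0.5952, -0.2069, 0.085], [0.4369, -0.4025, 0.085]]
((0.4658878445625305, -0.2095256894826889), (0.15755686163902283, 0.14995793998241425), 85.4854507446289)
[[0.4209, -0.2514], [0.4258, -0.161], [0.5018, -0.2573], [0.5099, -0.1671]] [ 0.46458735 -0.20919667]
(326, 96, 21, 31) [[ 0.4743 -0.0978  0.08  ]] ((335.6134948730469, 110.78108978271484), (17.155885696411133, 32.12828826904297), 8.972626686096191)
red ((0.4735925495624542, -0.10822916775941849), (0.04150671511888504, 0.056830551475286484), 85.0005111694336)
handle ends [[0.4233, -0.2065, 0.124], [0.5096, -0.2106, 0.124]]
```

The dome of the shaker behind the carrier is at (247,205) and the carrier's pockets are at (213,69), (282,73), (211,132) and (276,138). The carrier centre comes out at (0.4655, -0.2093) with a yaw of -4.5°. I'll pick this rear shaker first.

Request:
carry_out([
  [0.75,-0.11,-0.02,0.02,0,0,0],
  [0.75,-0.11,-0.02,0.12,0,0,0],
  [0.75,-0.11,-0.02,0.22,0,0,0],
  [0.75,-0.11,-0.02,0.32,0,0,0],
  [0.75,-0.11,-0.02,0.42,0,0,0],
  [0.75,-0.11,-0.02,0.52,0,0,0],
  [0.75,-0.11,-0.02,0.59,0,0,0],
  [0.75,-0.11,-0.02,0.595,0,0,0],
])

```text
time: 2.97
tool_pos: [0.5891, -0.1997, 0.0341]
tool_rot: [-0.006, -0.001, 1.0, 0.003]
contact_force: [-1.6, 0.1, -1.1]
gripper_width: 0.747
```

Request:
carry_out([
  [0.3,0,0,0,0,0,0],
  [0.3,0,0,0,0,0,0],
  [0.3,0,0,0,0,0,0],
  [0.3,0,0,0,0,0,0],
  [0.3,0,0,0,0,0,0],
  [0.3,0,0,0,0,0,0],
])

```text
time: 3.47
tool_pos: [0.5962, -0.2042, 0.0455]
tool_rot: [0.002, -0.001, 1.0, -0.001]
contact_force: [-0.2, 1.0, 6.8]
gripper_width: 0.398
```

```bash
python3 - <<'E'
from h import *
f,i=snap("wrist"); g,_=snap("side")
for _ in range(1):
    s=manip.state(); print(s["time"],s["tool_pos"],s["gripper_width"],s["contact_force"])
cv2.imwrite("pics/w4.png",f[100:,80:430,::-1])
E
```

```text
3.5667 [ 0.59622393 -0.20421     0.04544274] 0.39973886229591 [-0.46757313 -0.54904777  7.54725492]
```

View pics/w4.png

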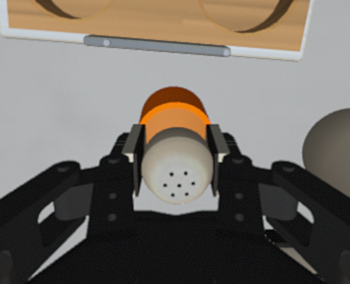

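The grip is on the dome: the last call started before the arm had settled, so the commanded z was 12 mm too high. I'll reopen, lower and regrip.

Request:
carry_out([
  [0.75,0,0,0,0,0,0],
  [0.75,0.015,0.0325,0,0,0,0],
  [0.75,0.0175,0.0325,0.015,0,0,0],
  [0.75,0.0175,0.0325,0.0325,0,0,0],
  [0.75,0.0175,0.0325,0.0325,0,0,0],
  [0.75,0.0175,0.0325,0.0325,0,0,0],
  [0.3,0.0175,0.0325,0.0325,0,0,0],
  [0.3,0.0175,0.0325,0.0325,0,0,0],
])

```text
time: 4.23
tool_pos: [0.5876, -0.1908, 0.0296]
tool_rot: [0.0, -0.001, 1.0, -0.0]
contact_force: [0.0, 0.1, 1.7]
gripper_width: 0.478
```

Request:
carry_out([
  [0.3,0,0,0,0,0,0],
  [0.3,0,0,0,0,0,0],
  [0.3,0,0,0,0,0,0],
  [0.3,0,0,0,0,0,0],
])

```text
time: 4.57
tool_pos: [0.588, -0.1908, 0.0302]
tool_rot: [0.001, -0.001, 1.0, -0.0]
contact_force: [0.2, -1.0, 3.5]
gripper_width: 0.446
```

```bash
python3 - <<'E'
from h import *
f,i=snap("wrist"); 
s=manip.state(); print(s["time"],s["tool_pos"],s["gripper_width"],s["contact_force"])
cv2.imwrite("pics/w5.png",f[100:,80:430,::-1])
E
```

```text
4.6167 [ 0.58798953 -0.19081382  0.03018159] 0.44675491672454387 [ 0.68720215 -1.23251124  4.07694485]
```

View pics/w5.png

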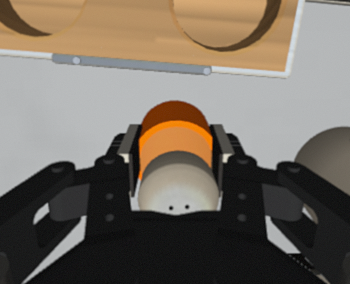

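```bash
python3 - <<'E'
from h import *
i=manip.camera_info("wrist")
print(onz(i,[(258,295),(258,305)],.08).round(4), onz(i,[(256,200)],0.0).round(4), onz(i,[(256,224)],.045).round(4))
s=manip.state();print(proj(i,[s["tool_pos"]+[0,0,.019],[.588,-.191,.09]]))
E
```

```text
[[ 0.5898 -0.1892  0.08  ]
 [ 0.5946 -0.1891  0.08  ]] [[ 0.5745 -0.1899  0.    ]] [[ 0.5734 -0.19    0.045 ]]
[[254.29978007 253.60487233]
 [253.24709933 308.16450333]]
```

Request:
carry_out([
  [0.75,0,0,0,0,0,0],
  [0.75,0,0,-0.005,0,0,0],
  [0.75,-0.02,0,-0.005,0,0,0],
  [0.75,-0.02,0,-0.005,0,0,0],
  [0.3,-0.02,0,-0.005,0,0,0],
  [0.3,-0.02,0,-0.005,0,0,0],
  [0.3,-0.02,0,-0.005,0,0,0],
  [0.3,-0.02,0,-0.005,0,0,0],
])

```text
time: 5.28
tool_pos: [0.5955, -0.1905, 0.0317]
tool_rot: [0.0, -0.001, 1.0, -0.0]
contact_force: [-0.0, 0.2, 1.2]
gripper_width: 0.437
```

Request:
carry_out([
  [0.3,0,0,0,0,0,0],
  [0.3,0,0,0,0,0,0],
  [0.3,0,0,0,0,0,0],
  [0.3,0,0,-0.1,0,0,0],
  [0.3,0,0,-0.2,0,0,0],
  [0.3,0,0,-0.3,0,0,0],
  [0.3,0,0,-0.4,0,0,0],
  [0.3,0,0,-0.4,0,0,0],
])

```text
time: 5.95
tool_pos: [0.5994, -0.1923, 0.202]
tool_rot: [0.007, -0.001, 1.0, -0.003]
contact_force: [1.0, 1.1, 0.6]
gripper_width: 0.443
```

Request:
carry_out([
  [0.3,0.1,0,0,0,0,0.25],
  [0.3,0.2,0,0,0,0,0.5],
  [0.3,0.25,0,0,0,0,0.75],
  [0.3,0.25,0,0,0,0,1],
  [0.3,0.25,0,0,0,0,1],
])

```text
time: 6.37
tool_pos: [0.4937, -0.1903, 0.1903]
tool_rot: [-0.001, 0.248, 0.969, 0.0]
contact_force: [-0.2, -0.8, -0.0]
gripper_width: 0.439
```

Request:
carry_out([
  [0.3,0,0,0,0,0,0.25],
  [0.3,0,0,0,0,0,0.5],
  [0.3,0,0,0,0,0,0.75],
  [0.3,0,0,0,0,0,1],
  [0.3,0,0,0,0,0,1],
])

```text
time: 6.78
tool_pos: [0.4954, -0.1904, 0.1908]
tool_rot: [-0.0, 0.478, 0.878, 0.0]
contact_force: [0.8, 0.1, -0.9]
gripper_width: 0.442
```

Request:
carry_out([
  [0.3,0,0,0,0,0,0.25],
  [0.3,0,0,0,0,0,0.5],
  [0.3,0,0,0,0,0,0.75],
  [0.3,0,0,0,0,0,1],
  [0.3,0,0,0,0,0,1],
])

```text
time: 7.2
tool_pos: [0.4954, -0.1904, 0.191]
tool_rot: [-0.0, 0.68, 0.733, -0.0]
contact_force: [-0.3, 0.7, -0.3]
gripper_width: 0.441
```

Request:
carry_out([
  [0.3,0,0,0,0,0,0.25],
  [0.3,0,0,0,0,0,0.3],
  [0.3,0,0,0,0,0,0.3],
  [0.3,0,0,0,0,0,0.3],
  [0.3,0,0,0,0,0,0.3],
])

```text
time: 7.62
tool_pos: [0.4953, -0.1906, 0.1913]
tool_rot: [-0.0, 0.733, 0.68, -0.0]
contact_force: [-0.2, 0.3, -2.1]
gripper_width: 0.439
```

```bash
cat >> h.py <<'E'
def go(x,y,z):  # normalised tool shift from the settled pose to a world point
    s,r=tr(); t=s["tool_pos"]; X=r.apply([1,0,0])
    print("t",round(s["time"],2),"at",t.round(4),"w",round(s["gripper_width"],3),"heading",round(np.degrees(np.arctan2(X[1],X[0])),2),
      "tilt",round(np.degrees(np.arccos(-r.apply([0,0,1])[2])),2),"shift",(r.inv().apply(np.array([x,y,z])-t)/.4).round(4))
E
python3 -c "
from h import *
go(.5038,-.2585,.20)"
```

```text
t 7.62 at [ 0.4953 -0.1906  0.1913] w 0.439 heading 85.73 tilt 0.01 shift [-0.1678  0.0338 -0.0217]
```

Request:
carry_out([
  [0.3,-0.1,0.034,0,0,0,0],
  [0.3,-0.168,0.034,0,0,0,0],
  [0.3,-0.168,0.034,0.1,0,0,0],
  [0.3,-0.168,0.034,0.2,0,0,0],
  [0.3,-0.168,0.034,0.228,0,0,0],
  [0.3,-0.168,0.034,0.228,0,0,0],
  [0.3,-0.168,0.034,0.228,0,0,0],
])

```text
time: 8.2
tool_pos: [0.5036, -0.2584, 0.1004]
tool_rot: [-0.0, 0.734, 0.679, -0.0]
contact_force: [0.4, 0.1, -0.3]
gripper_width: 0.443
```

```bash
python3 -c "
from h import *
go(.5038,-.2585,.052)
f,i=snap('wrist'); cv2.imwrite('pics/w6.png',f[:,:,::-1])"
```

```text
t 8.2 at [ 0.5036 -0.2584  0.1004] w 0.443 heading 85.61 tilt 0.05 shift [-0.0003  0.0007  0.1209]
```

View pics/w6.png

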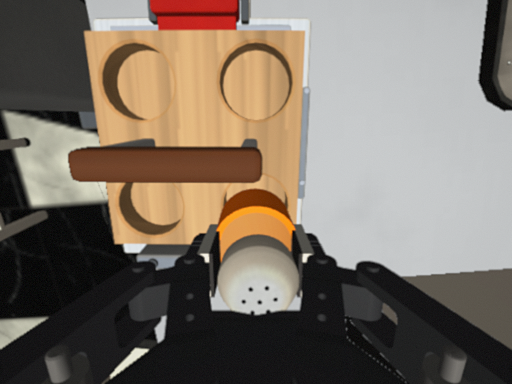

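The shaker hangs upright and lined up with its pocket at (255,195). I'll lower it, release and lift.

Request:
carry_out([
  [0.3,0,0,0.05,0,0,0],
  [0.3,0,0,0.09,0,0,0],
  [0.3,0,0,0.121,0,0,0],
  [0.3,0,0,0.121,0,0,0],
  [0.3,0,0,0.121,0,0,0],
  [0.3,0,0,0.121,0,0,0],
])

```text
time: 8.75
tool_pos: [0.5047, -0.2593, 0.0537]
tool_rot: [0.001, 0.734, 0.679, 0.0]
contact_force: [0.6, -0.5, -0.4]
gripper_width: 0.442
```

Request:
carry_out([
  [0.5,0,0,0,0,0,0],
  [0.65,0,0,0,0,0,0],
  [0.65,0,0,0,0,0,0],
  [0.65,0,0,-0.05,0,0,0],
  [0.65,0,0,-0.15,0,0,0],
  [0.65,0,0,-0.25,0,0,0],
  [0.65,0,0,-0.35,0,0,0],
  [0.65,0,0,-0.35,0,0,0],
])

```text
time: 9.42
tool_pos: [0.508, -0.2616, 0.2031]
tool_rot: [0.009, 0.734, 0.679, 0.002]
contact_force: [1.9, -0.1, 1.2]
gripper_width: 0.652
```

```bash
python3 -c "
from h import *
go(.437,-.4025,.19)"
```

```text
t 9.42 at [ 0.508  -0.2616  0.2031] w 0.652 heading 85.53 tilt 1.01 shift [-0.3647 -0.15    0.0338]
```

Request:
carry_out([
  [0.75,-0.1,-0.04,0,0,0,0],
  [0.75,-0.2,-0.08,0,0,0,0],
  [0.75,-0.3,-0.12,0,0,0,0],
  [0.75,-0.378,-0.138,0.05,0,0,0],
  [0.75,-0.378,-0.138,0.1,0,0,0],
  [0.75,-0.378,-0.138,0.12,0,0,0],
  [0.75,-0.378,-0.138,0.12,0,0,0],
  [0.75,-0.378,-0.138,0.12,0,0,0],
])

```text
time: 10.08
tool_pos: [0.4369, -0.4042, 0.1435]
tool_rot: [-0.001, 0.734, 0.679, 0.0]
contact_force: [0.1, -0.1, 1.0]
gripper_width: 0.748
```

```bash
python3 -c "
from h import *
go(.437,-.4025,.031)
f,i=snap('wrist'); cv2.imwrite('pics/w7.png',f[:,:,::-1])
np.save('w7.npy',f)
for s,c in blobs(f,(6,170,130),(16,255,255),30):
  print('or',s,c.round(1)); x,y,w,h,_=s
  print(onz(i,[(x,y+h/2),(x+w,y+h/2),(x+w/2,y)],.03).round(4).tolist())"
```

```text
t 10.08 at [ 0.4369 -0.4042  0.1435] w 0.748 heading 85.58 tilt 0.06 shift [ 0.004  -0.      0.2813]
or [296   0  55  36 348] [308.1  22.1]
[[0.4831, -0.257, 0.03], [0.5299, -0.2603, 0.03], [0.5067, -0.2452, 0.03]]
or [327   6  36  24 224] [342.3  20.4]
[[0.5095, -0.2589, 0.03], [0.5402, -0.261, 0.03], [0.5248, -0.2509, 0.03]]
or [232 166  41  17 154] [248.7 171.6]
[[0.4155, -0.3881, 0.03], [0.4555, -0.3912, 0.03], [0.4361, -0.3812, 0.03]]
```

View pics/w7.png

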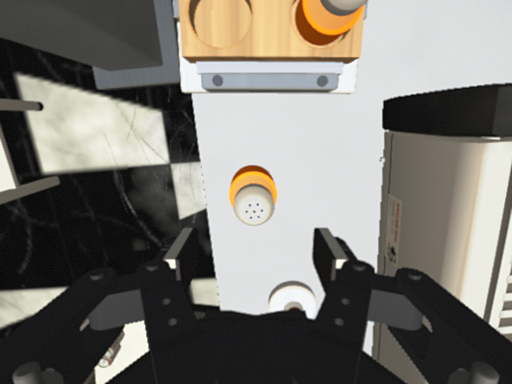

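The shaker is at (254,200) under the open fingers, and the first one sits in its pocket at (325,12). Next: descend and grip.

Request:
carry_out([
  [0.75,0.006,0,0.08,0,0,0],
  [0.75,0.006,0,0.16,0,0,0],
  [0.75,0.006,0,0.24,0,0,0],
  [0.75,0.006,0,0.281,0,0,0],
  [0.75,0.006,0,0.281,0,0,0],
  [0.75,0.006,0,0.281,0,0,0],
  [0.3,0.006,0,0.281,0,0,0],
  [0.3,0.006,0,0.281,0,0,0],
])

```text
time: 10.8
tool_pos: [0.4385, -0.4041, 0.0345]
tool_rot: [0.002, 0.734, 0.679, -0.0]
contact_force: [-2.2, 0.8, 1.1]
gripper_width: 0.482
```

Request:
carry_out([
  [0.3,0,0,0,0,0,0],
  [0.3,0,0,0,0,0,0],
  [0.3,0,0,0,0,0,0],
  [0.3,0,0,0,0,0,0],
  [0.3,0,0,0,0,0,0],
])

```text
time: 11.22
tool_pos: [0.4386, -0.4047, 0.035]
tool_rot: [0.003, 0.734, 0.679, -0.0]
contact_force: [-0.2, 0.8, 7.1]
gripper_width: 0.43
```

```bash
python3 -c "
from h import *
go(.4200,-.2519,.19)"
```

```text
t 11.22 at [ 0.4386 -0.4047  0.035 ] w 0.43 heading 85.53 tilt 0.33 shift [ 0.3755 -0.0746 -0.3893]
```

Request:
carry_out([
  [0.3,0,0,-0.08,0,0,0],
  [0.3,0,0,-0.16,0,0,0],
  [0.3,0,0,-0.24,0,0,0],
  [0.3,0,0,-0.32,0,0,0],
  [0.3,0,0,-0.4,0,0,0],
  [0.3,0,0,-0.4,0,0,0],
  [0.3,0,0,-0.4,0,0,0],
  [0.3,0,0,-0.4,0,0,0],
])

```text
time: 11.88
tool_pos: [0.4368, -0.4025, 0.1914]
tool_rot: [0.0, 0.734, 0.679, 0.0]
contact_force: [-0.7, 0.1, -1.1]
gripper_width: 0.427
```

```bash
python3 -c "
from h import *
go(.4200,-.2519,.19)"
```

```text
t 11.88 at [ 0.4368 -0.4025  0.1914] w 0.427 heading 85.53 tilt 0.01 shift [ 0.3721 -0.0713  0.0035]
```

Request:
carry_out([
  [0.3,0.1,-0.02,0,0,0,0],
  [0.3,0.2,-0.04,0,0,0,0],
  [0.3,0.3,-0.06,0,0,0,0],
  [0.3,0.372,-0.071,0,0,0,0],
  [0.3,0.372,-0.071,0.1,0,0,0],
  [0.3,0.372,-0.071,0.2,0,0,0],
  [0.3,0.372,-0.071,0.2,0,0,0],
  [0.3,0.372,-0.071,0.2,0,0,0],
])

```text
time: 12.55
tool_pos: [0.4176, -0.2498, 0.1074]
tool_rot: [-0.005, 0.734, 0.679, -0.001]
contact_force: [0.1, 0.1, 0.4]
gripper_width: 0.427
```

```bash
python3 -c "
from h import *
go(.4200,-.2519,.0535)
f,i=snap('wrist'); cv2.imwrite('pics/w8.png',f[:,:,::-1])"
```

```text
t 12.55 at [ 0.4176 -0.2498  0.1074] w 0.427 heading 85.54 tilt 0.53 shift [-0.0055  0.0074  0.1346]
```

View pics/w8.png

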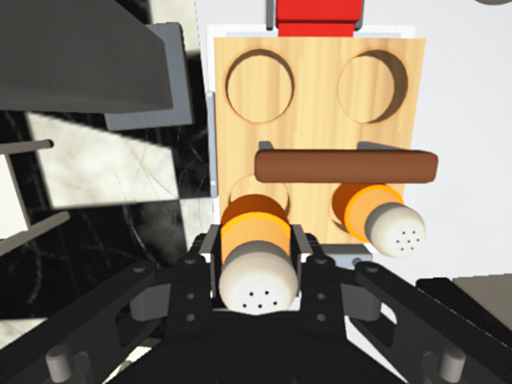

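Request:
carry_out([
  [0.3,0,0,0.05,0,0,0],
  [0.3,0,0,0.1,0,0,0],
  [0.3,0,0,0.145,0,0,0],
  [0.3,0,0,0.145,0,0,0],
  [0.3,0,0,0.145,0,0,0],
  [0.3,0,0,0.145,0,0,0],
])

```text
time: 13.1
tool_pos: [0.4215, -0.2534, 0.0557]
tool_rot: [0.002, 0.734, 0.679, 0.0]
contact_force: [0.6, -0.5, -0.6]
gripper_width: 0.427
```

Request:
carry_out([
  [0.5,0,0,0,0,0,0],
  [0.65,0,0,0,0,0,0],
  [0.65,0,0,0,0,0,0],
  [0.65,0,0,-0.05,0,0,0],
  [0.65,0,0,-0.15,0,0,0],
  [0.65,0,0,-0.25,0,0,0],
  [0.65,0,0,-0.35,0,0,0],
  [0.65,0,0,-0.45,0,0,0],
])

```text
time: 13.77
tool_pos: [0.4199, -0.2518, 0.2357]
tool_rot: [0.0, 0.734, 0.679, 0.0]
contact_force: [0.6, -0.7, 0.1]
gripper_width: 0.653
```

Request:
carry_out([
  [0.75,0.1,0.1,0,0,0,0],
  [0.75,0.2,0.1,0,0,0,0],
  [0.75,0.3,0.1,0,0,0,0],
  [0.75,0.4,0.1,0,0,0,0],
  [0.75,0.5,0.1,0,0,0,0],
  [0.75,0.6,0.1,0,0,0,0],
  [0.75,0.7,0.1,0,0,0,0],
  [0.75,0.8,0.1,0,0,0,0],
])

```text
time: 14.43
tool_pos: [0.4848, 0.0659, 0.2341]
tool_rot: [0.001, 0.734, 0.679, 0.001]
contact_force: [0.7, -0.6, -0.2]
gripper_width: 0.748
```

```bash
python3 -c "
from h import *
go(.468,.305,.19)"
```

```text
t 14.43 at [0.4848 0.0659 0.2341] w 0.748 heading 85.53 tilt 0.08 shift [ 0.5927 -0.0887  0.1102]
```

Request:
carry_out([
  [0.75,0.1,-0.05,0,0,0,0],
  [0.75,0.2,-0.088,0,0,0,0],
  [0.75,0.3,-0.088,0,0,0,0],
  [0.75,0.4,-0.088,0.05,0,0,0],
  [0.75,0.5,-0.088,0.1,0,0,0],
  [0.75,0.59,-0.088,0.15,0,0,0],
  [0.75,0.59,-0.088,0.22,0,0,0],
  [0.75,0.59,-0.088,0.22,0,0,0],
])

```text
time: 15.1
tool_pos: [0.4644, 0.3025, 0.139]
tool_rot: [-0.002, 0.733, 0.68, -0.005]
contact_force: [-2.0, -0.8, -2.3]
gripper_width: 0.751
```

```bash
python3 -c "
from h import *
go(.468,.305,.19)
f,i=snap('wrist'); cv2.imwrite('pics/w9.png',f[:,:,::-1])
np.save('w9.npy',f)
for s,c in blobs(f,(6,170,130),(16,255,255),30):
  print('or',s,c.round(1)); x,y,w,h,_=s
  print(onz(i,[(x,y+h/2),(x+w,y+h/2),(x+w/2,y)],.03).round(4).tolist())"
```

```text
t 15.1 at [0.4644 0.3025 0.139 ] w 0.751 heading 85.74 tilt 0.61 shift [ 0.0064  0.0073 -0.1275]
or [251  98  30  12  42] [265.4 106.2]
[[0.4657, 0.3819, 0.03], [0.4925, 0.3799, 0.03], [0.4794, 0.386, 0.03]]
or [236 164  42  18 173] [252.7 170.2]
[[0.4463, 0.32, 0.03], [0.4865, 0.3171, 0.03], [0.4671, 0.3272, 0.03]]
```

View pics/w9.png

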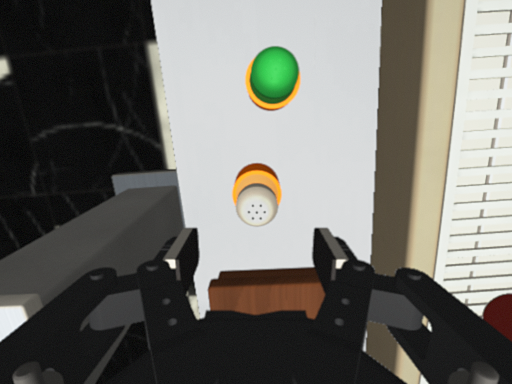

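The grey-topped orange shaker is at (257,200) between the fingers, and the green look-alike at (273,75) is well clear. Gripping.

Request:
carry_out([
  [0.75,0.005,0,0.08,0,0,0],
  [0.75,0.005,0,0.16,0,0,0],
  [0.75,0.005,0,0.24,0,0,0],
  [0.75,0.005,0,0.288,0,0,0],
  [0.75,0.005,0,0.288,0,0,0],
  [0.75,0.005,0,0.288,0,0,0],
  [0.3,0.005,0,0.288,0,0,0],
  [0.3,0.005,0,0.288,0,0,0],
])

```text
time: 15.82
tool_pos: [0.4707, 0.3045, 0.0335]
tool_rot: [0.001, 0.734, 0.679, 0.002]
contact_force: [-0.6, 0.2, 1.0]
gripper_width: 0.48
```

Request:
carry_out([
  [0.3,0,0,0,0,0,0],
  [0.3,0,0,0,0,0,0],
  [0.3,0,0,0,0,0,0],
  [0.3,0,0,0,0,0,0],
  [0.3,0,0,0,0,0,0],
])

```text
time: 16.23
tool_pos: [0.4709, 0.3046, 0.0341]
tool_rot: [0.001, 0.734, 0.679, 0.002]
contact_force: [-0.8, -1.3, 6.3]
gripper_width: 0.438
```

Request:
carry_out([
  [0.3,0,0,-0.08,0,0,0],
  [0.3,0,0,-0.16,0,0,0],
  [0.3,0,0,-0.24,0,0,0],
  [0.3,0,0,-0.32,0,0,0],
  [0.3,0,0,-0.4,0,0,0],
  [0.3,0,0,-0.45,0,0,0],
  [0.3,0,0,-0.45,0,0,0],
  [0.3,0,0,-0.45,0,0,0],
])

```text
time: 16.9
tool_pos: [0.4697, 0.3043, 0.2133]
tool_rot: [0.001, 0.734, 0.679, 0.003]
contact_force: [-0.3, 0.2, -0.6]
gripper_width: 0.438
```

```bash
python3 -c "
from h import *
go(.511,-.1667,.211)"
```

```text
t 16.9 at [0.4697 0.3043 0.2133] w 0.438 heading 85.53 tilt 0.33 shift [-1.1659  0.1947  0.0035]
```

Request:
carry_out([
  [0.3,-0.1,0,0,0,0,0],
  [0.3,-0.2,0,0,0,0,0],
  [0.3,-0.3,0,0,0,0,0],
  [0.3,-0.4,0,0,0,0,0],
  [0.3,-0.5,0,0,0,0,0],
  [0.3,-0.6,0,0,0,0,0],
  [0.3,-0.7,0,0,0,0,0],
  [0.3,-0.8,0,0,0,0,0],
])

```text
time: 17.57
tool_pos: [0.4419, -0.0167, 0.2081]
tool_rot: [-0.001, 0.734, 0.679, -0.001]
contact_force: [0.4, -0.9, -1.0]
gripper_width: 0.439
```

Request:
carry_out([
  [0.3,-0.1,0,0,0,0,0],
  [0.3,-0.2,-0.015,0,0,0,0],
  [0.3,-0.3,-0.015,0,0,0,0],
  [0.3,-0.366,-0.015,0,0,0,0],
  [0.3,-0.366,-0.015,0,0,0,0],
  [0.3,-0.366,-0.015,0,0,0,0],
  [0.3,-0.366,-0.015,0,0,0,0],
])

```text
time: 18.15
tool_pos: [0.4255, -0.16, 0.2087]
tool_rot: [-0.001, 0.734, 0.679, -0.0]
contact_force: [0.4, -0.0, -1.1]
gripper_width: 0.44
```

```bash
python3 -c "
from h import *
go(.4272,-.1601,.105)"
```

```text
t 18.15 at [ 0.4255 -0.16    0.2087] w 0.44 heading 85.52 tilt 0.16 shift [-0.0003  0.0049  0.2592]
```

Request:
carry_out([
  [0.3,0,0.005,0.08,0,0,0],
  [0.3,0,0.005,0.16,0,0,0],
  [0.3,0,0.005,0.24,0,0,0],
  [0.3,0,0.005,0.26,0,0,0],
  [0.3,0,0.005,0.26,0,0,0],
  [0.3,0,0.005,0.26,0,0,0],
])

```text
time: 18.65
tool_pos: [0.4285, -0.1601, 0.1067]
tool_rot: [-0.0, 0.734, 0.68, 0.0]
contact_force: [0.4, -0.2, -1.3]
gripper_width: 0.437
```

```bash
python3 -c "
from h import *
go(.4272,-.1601,.0525)
f,i=snap('wrist'); cv2.imwrite('pics/w10.png',f[:,:,::-1])"
```

```text
t 18.65 at [ 0.4285 -0.1601  0.1067] w 0.437 heading 85.62 tilt 0.01 shift [-0.0002 -0.0032  0.1354]
```

View pics/w10.png

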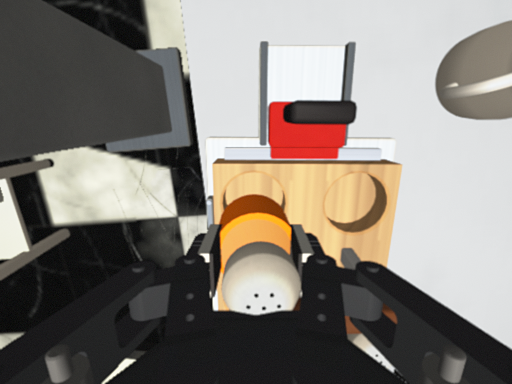

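The shaker sits over its pocket at (254,190). I'll lower it, release, lift and turn back towards the y grip.

Request:
carry_out([
  [0.3,0,-0.002,0.05,0,0,0],
  [0.3,0,-0.002,0.1,0,0,0],
  [0.3,0,-0.002,0.135,0,0,0],
  [0.3,0,-0.002,0.135,0,0,0],
  [0.3,0,-0.002,0.135,0,0,0],
  [0.3,0,-0.002,0.135,0,0,0],
])

```text
time: 19.2
tool_pos: [0.4289, -0.1615, 0.0545]
tool_rot: [0.002, 0.734, 0.679, 0.001]
contact_force: [-0.1, -0.2, -0.1]
gripper_width: 0.439
```

Request:
carry_out([
  [0.5,0,0,0,0,0,0],
  [0.65,0,0,0,0,0,0],
  [0.65,0,0,0,0,0,0],
  [0.65,0,0,-0.05,0,0,0],
  [0.65,0,0,-0.15,0,0,0],
  [0.65,0,0,-0.25,0,0,0],
  [0.65,0,0,-0.35,0,0,0],
  [0.65,0,0,-0.45,0,0,0],
])

```text
time: 19.87
tool_pos: [0.4271, -0.1606, 0.2345]
tool_rot: [0.0, 0.734, 0.679, 0.0]
contact_force: [-0.2, -0.3, -0.2]
gripper_width: 0.652
```

Request:
carry_out([
  [0.65,0,0,0,0,0,-0.25],
  [0.65,0,0,0,0,0,-0.5],
  [0.65,0,0,0,0,0,-0.75],
  [0.65,0,0,0,0,0,-1],
  [0.65,0,0,0,0,0,-1],
])

```text
time: 20.28
tool_pos: [0.4274, -0.1608, 0.2327]
tool_rot: [0.0, 0.542, 0.84, 0.0]
contact_force: [-0.8, 0.8, 0.3]
gripper_width: 0.654
```

Request:
carry_out([
  [0.65,0,0,0,0,0,-0.25],
  [0.65,0,0,0,0,0,-0.5],
  [0.65,0,0,0,0,0,-0.75],
  [0.65,0,0,0,0,0,-1],
  [0.65,0,0,0,0,0,-1],
])

```text
time: 20.7
tool_pos: [0.4274, -0.1608, 0.2324]
tool_rot: [0.0, 0.319, 0.948, -0.0]
contact_force: [0.2, -0.5, 0.7]
gripper_width: 0.65
```

Request:
carry_out([
  [0.65,0,0,0,0,0,-0.25],
  [0.65,0,0,0,0,0,-0.5],
  [0.65,0,0,0,0,0,-0.75],
  [0.65,0,0,0,0,0,-1],
  [0.65,0,0,0,0,0,-1],
])

```text
time: 21.12
tool_pos: [0.4274, -0.1608, 0.2323]
tool_rot: [0.0, 0.076, 0.997, -0.0]
contact_force: [-0.5, 1.0, -0.0]
gripper_width: 0.648
```

Request:
carry_out([
  [0.65,0,0,0,0,0,-0.14],
  [0.65,0,0,0,0,0,-0.14],
  [0.65,0,0,0,0,0,-0.14],
  [0.65,0,0,0,0,0,-0.14],
])

```text
time: 21.45
tool_pos: [0.4274, -0.1608, 0.2322]
tool_rot: [0.0, 0.041, 0.999, -0.0]
contact_force: [-0.3, -0.7, 0.1]
gripper_width: 0.647
```

```bash
python3 -c "
from h import *
go(.50,-.11,.26)
f,i=snap('wrist'); cv2.imwrite('pics/w11.png',f[:,:,::-1]);np.save('w11.npy',f)
import pickle;pickle.dump(i,open('w11.pkl','wb'))"
```

```text
t 21.45 at [ 0.4274 -0.1608  0.2322] w 0.647 heading 175.25 tilt 0.0 shift [-0.1704  0.1416 -0.0694]
```

View pics/w11.png

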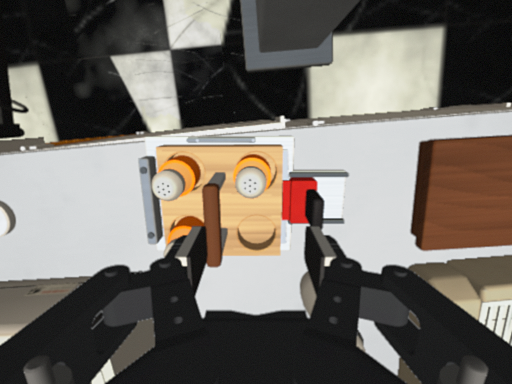

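All three shakers sit upright in pockets at (172,180), (252,178) and (185,230). The jaw fin's top is at about (314,207), so I'll locate it.

```bash
python3 - <<'E'
from h import *
import pickle
f=np.load("w11.npy"); i=pickle.load(open("w11.pkl","rb"))
hsv=cv2.cvtColor(f,cv2.COLOR_RGB2HSV)
k=np.zeros(f.shape[:2],np.uint8); k[182:228,300:330]=(hsv[182:228,300:330,2]<70)*255
n,l,s,c=cv2.connectedComponentsWithStats(k); print(s[1:],c[1:])
for r in range(188,228,6): print(r,np.flatnonzero(k[r])[[0,-1]] if k[r].any() else None, hsv[r,300:330:2,2].tolist())
for uv in [(307,190),(323,190),(307,226),(323,226)]: print(uv,onz(i,[uv],.087).round(4))
print(proj(i,[[.4735,-.0978,.087],[.4735,-.0978,.07],[.4735+.02,-.0978,.087],[.4735-.02,-.0978,.087]]).round(1).tolist())
E
```

```text
[[306 190  24  38 547]] [[314.06581353 208.62705667]]
188 None [214, 213, 216, 215, 209, 206, 207, 210, 214, 247, 244, 244, 243, 244, 244]
194 [307 317] [216, 217, 219, 94, 17, 19, 19, 19, 13, 82, 246, 247, 245, 245, 244]
200 [306 322] [216, 215, 202, 66, 18, 16, 18, 35, 39, 43, 39, 43, 211, 246, 244]
206 [306 322] [218, 219, 195, 30, 16, 18, 22, 46, 56, 52, 46, 45, 201, 247, 243]
212 [306 322] [216, 217, 189, 12, 17, 15, 24, 43, 54, 46, 46, 60, 233, 245, 244]
218 [307 322] [215, 218, 218, 138, 20, 15, 29, 46, 49, 46, 41, 44, 127, 129, 130]
224 [310 321] [215, 214, 217, 219, 201, 61, 30, 43, 43, 43, 36, 113, 211, 215, 213]
(307, 190) [[ 0.4428 -0.1037  0.087 ]]
(323, 190) [[ 0.4443 -0.0858  0.087 ]]
(307, 226) [[ 0.4861 -0.105   0.087 ]]
(323, 226) [[ 0.4877 -0.0864  0.087 ]]
[[312.9, 215.3], [310.0, 210.4], [313.3, 231.4], [312.5, 198.7]]
```

Request:
carry_out([
  [0.5,-0.05,0.09,0,0,0,0],
  [0.5,-0.097,0.181,0,0,0,0],
  [0.5,-0.097,0.181,0.05,0,0,0],
  [0.5,-0.097,0.181,0.15,0,0,0],
  [0.5,-0.097,0.181,0.2,0,0,0],
  [0.5,-0.097,0.181,0.25,0,0,0],
  [0.5,-0.097,0.181,0.25,0,0,0],
  [0.5,-0.097,0.181,0.25,0,0,0],
])

```text
time: 22.17
tool_pos: [0.471, -0.0914, 0.1313]
tool_rot: [-0.001, 0.04, 0.999, 0.0]
contact_force: [-0.2, 0.6, 0.2]
gripper_width: 0.498
```

```bash
python3 -c "
from h import *
go(.472,-.092,.051)
f,i=snap('wrist'); cv2.imwrite('pics/w12.png',f[100:,80:430,::-1])"
```

```text
t 22.17 at [ 0.471  -0.0914  0.1313] w 0.498 heading 175.4 tilt 0.15 shift [-0.0032 -0.0015  0.2007]
```

View pics/w12.png

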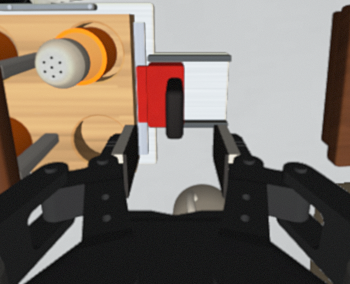

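The fin at crop (174,100) is centred between the fingers at (128..222). I'll descend, close and slide it open by 34 mm.

Request:
carry_out([
  [0.5,0,0,0.08,0,0,0],
  [0.5,0,0,0.16,0,0,0],
  [0.5,0,0,0.2,0,0,0],
  [0.5,0,0,0.2,0,0,0],
  [0,0,0,0.2,0,0,0],
  [0,0,0,0.2,0,0,0],
  [0,0,0,0.2,0,0,0],
  [0,0,0,0.2,0,0,0],
])

```text
time: 22.88
tool_pos: [0.4739, -0.0924, 0.0552]
tool_rot: [0.002, 0.04, 0.999, -0.001]
contact_force: [-1.2, 0.4, 6.8]
gripper_width: 0.152
```

Request:
carry_out([
  [0,0,0,0,0,0,0],
  [0,0,0,0,0,0,0],
  [0,0,0,0,0,0,0],
])

```text
time: 23.13
tool_pos: [0.474, -0.0924, 0.0552]
tool_rot: [0.002, 0.04, 0.999, -0.001]
contact_force: [-1.9, -0.2, 6.4]
gripper_width: 0.153
```

Request:
carry_out([
  [0,0,0.015,0,0,0,0],
  [0,0,0.03,0,0,0,0],
  [0,0,0.045,0,0,0,0],
  [0,0,0.06,0,0,0,0],
  [0,0,0.075,0,0,0,0],
  [0,0,0.085,0,0,0,0],
  [0,0,0.085,0,0,0,0],
  [0,0,0.085,0,0,0,0],
])

```text
time: 23.8
tool_pos: [0.4767, -0.0584, 0.0552]
tool_rot: [0.003, 0.039, 0.999, -0.001]
contact_force: [-0.3, 0.5, 6.6]
gripper_width: 0.15
```

Request:
carry_out([
  [0.25,0,0,0,0,0,0],
  [0.4,0,0,0,0,0,0],
  [0.5,0,0,0,0,0,0],
  [0.5,0,0,-0.08,0,0,0],
  [0.5,0,0,-0.16,0,0,0],
  [0.5,0,0,-0.26,0,0,0],
  [0.5,0,0,-0.36,0,0,0],
  [0.5,0,0,-0.4,0,0,0],
])

```text
time: 24.47
tool_pos: [0.4767, -0.0584, 0.2186]
tool_rot: [0.004, 0.039, 0.999, -0.001]
contact_force: [0.2, -0.1, 1.0]
gripper_width: 0.499
```

Request:
carry_out([
  [0.5,0,-0.1,0,0,0,0],
  [0.5,0,-0.2,0,0,0,0],
  [0.5,0,-0.2,0,0,0,0],
  [0.5,0,-0.2,0,0,0,0],
])

```text
time: 24.8
tool_pos: [0.4677, -0.1388, 0.212]
tool_rot: [-0.0, 0.041, 0.999, 0.0]
contact_force: [0.1, -0.5, -0.3]
gripper_width: 0.497
```

```bash
python3 -c "
from h import *
go(.4655,-.2093,.2)
f,i=snap('wrist'); np.save('w13.npy',f); cv2.imwrite('pics/w13.png',f[:,:,::-1])
import pickle;pickle.dump(i,open('w13.pkl','wb'))"
```

```text
t 24.8 at [ 0.4677 -0.1388  0.212 ] w 0.497 heading 175.28 tilt 0.04 shift [-0.0089 -0.176   0.0299]
```

View pics/w13.png

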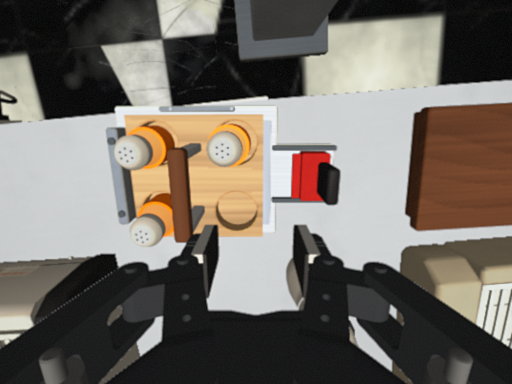

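The jaw is open at (315,177), off the flange strip at (268,175). The handle bar runs from (178,150) to (182,242).

```bash
python3 - <<'E'
from h import *
import pickle
f=np.load("w13.npy"); i=pickle.load(open("w13.pkl","rb"))
e=onz(i,[(178.5,150),(182.5,241)],.124); print(e.round(4).tolist(),e.mean(0).round(4))
go(*e.mean(0)[:2],.096)
E
```

```text
[[0.4219, -0.2009, 0.124], [0.5071, -0.2107, 0.124]] [ 0.4645 -0.2058  0.124 ]
t 24.85 at [ 0.4678 -0.1378  0.2117] w 0.502 heading 175.38 tilt 0.06 shift [-0.0057 -0.1705  0.2892]
```

Request:
carry_out([
  [0.55,-0.007,-0.09,0,0,0,0],
  [0.55,-0.007,-0.174,0,0,0,0],
  [0.55,-0.007,-0.174,0.04,0,0,0],
  [0.55,-0.007,-0.174,0.12,0,0,0],
  [0.55,-0.007,-0.174,0.2,0,0,0],
  [0.55,-0.007,-0.174,0.27,0,0,0],
  [0.55,-0.007,-0.174,0.29,0,0,0],
  [0.55,-0.007,-0.174,0.29,0,0,0],
])

```text
time: 25.52
tool_pos: [0.4635, -0.2047, 0.0929]
tool_rot: [-0.003, 0.039, 0.999, 0.002]
contact_force: [0.2, 0.1, -0.6]
gripper_width: 0.55
```

Request:
carry_out([
  [0,0,0,0,0,0,0],
  [0,0,0,0,0,0,0],
  [0,0,0,0,0,0,0],
  [0,0,0,0,0,0,0],
  [0,0,0,0,0,0,0],
  [0,0,0,0,0,0,0],
  [0,0,0,0,0,0,0],
])

```text
time: 26.1
tool_pos: [0.4672, -0.2081, 0.0991]
tool_rot: [0.002, 0.039, 0.999, -0.001]
contact_force: [0.2, 0.3, 6.3]
gripper_width: 0.177
```

Request:
carry_out([
  [0,0,0,-0.02,0,0,0],
  [0,0,0,-0.04,0,0,0],
  [0,0,0,-0.07,0,0,0],
  [0,0,0,-0.1,0,0,0],
  [0,0,0,-0.13,0,0,0],
  [0,0,0,-0.15,0,0,0],
  [0,0,0,-0.15,0,0,0],
  [0,0,0,-0.15,0,0,0],
])

```text
time: 26.77
tool_pos: [0.4659, -0.2074, 0.1571]
tool_rot: [0.001, 0.039, 0.999, -0.0]
contact_force: [-0.6, 0.4, -6.9]
gripper_width: 0.175
```

```bash
python3 -c "
from h import *
go(.479,.13,.2)
print(manip.state()['contact_force'],manip.state()['ft_torque'])
f,i=snap('scene'); g,_=snap('wrist')
a=cv2.resize(f[110:270,190:390,::-1],(480,384),interpolation=2); cv2.imwrite('pics/w14.png',np.hstack([a,cv2.resize(g[:,:,::-1],(320,384))]))"
```

```text
t 26.77 at [ 0.4659 -0.2074  0.1571] w 0.175 heading 175.49 tilt 0.1 shift [ 0.0335  0.8434 -0.1079]
[-0.62771307  0.37110726 -6.89897944] [0.06282794 0.00409073 0.01200996]
```

View pics/w14.png

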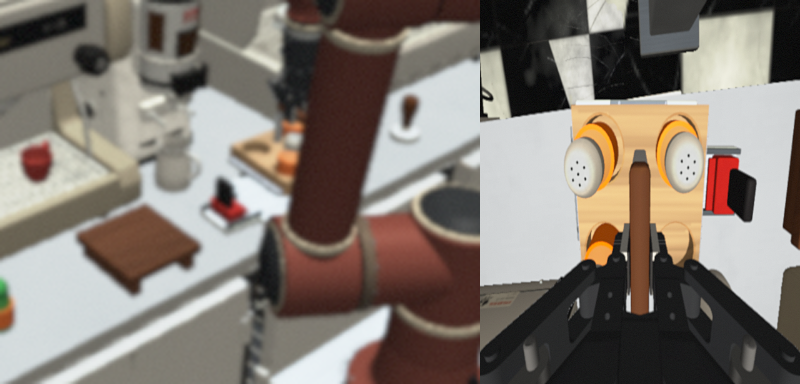

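The carrier is lifted level with all three shakers (weight reading -6.9 N). Next I'll raise it, move part way and re-measure the riser in case it was knocked.

Request:
carry_out([
  [0,0,0,-0.05,0,0,0],
  [0,0,0.02,-0.11,0,0,0],
  [0,0.01,0.06,-0.17,0,0,0],
  [0,0.01,0.12,-0.22,0,0,0],
  [0,0.02,0.18,-0.24,0,0,0],
  [0,0.02,0.23,-0.24,0,0,0],
  [0,0.02,0.268,-0.24,0,0,0],
  [0,0.02,0.268,-0.24,0,0,0],
])

```text
time: 27.53
tool_pos: [0.4655, -0.0969, 0.2513]
tool_rot: [-0.001, 0.038, 0.999, 0.001]
contact_force: [1.2, 0.1, -6.3]
gripper_width: 0.172
```

Request:
carry_out([
  [0,0,0,0,0,0,0],
  [0,0,0,0,0,0,0],
  [0,0,0,0,0,0,0],
])

```text
time: 27.78
tool_pos: [0.4656, -0.1002, 0.2515]
tool_rot: [-0.001, 0.04, 0.999, -0.0]
contact_force: [-0.3, 0.1, -6.7]
gripper_width: 0.176
```

```bash
cat > rz.py <<'E'
from h import *
f,i=snap("wrist"); cv2.imwrite("pics/w15.png",f[:,:,::-1])
hsv=cv2.cvtColor(f,cv2.COLOR_RGB2HSV)
m=cv2.inRange(hsv,np.array((4,120,60)),np.array((14,255,160))); m[:,:360]=0; m[300:]=0
m=cv2.morphologyEx(m,cv2.MORPH_OPEN,np.ones((3,3)))
c=max(cv2.findContours(m,0,1)[0],key=cv2.contourArea); print(cv2.boundingRect(c))
P=onz(i,cv2.convexHull(c).reshape(-1,2),.05)[:,:2].astype(np.float32)
r=cv2.minAreaRect(P); print(r)
go(.479,.13,.16)
E
python3 rz.py
```

```text
(371, 108, 123, 114)
((0.4790230095386505, 0.12859758734703064), (0.14939914643764496, 0.1452396959066391), 88.66038513183594)
t 27.83 at [ 0.4657 -0.1002  0.2517] w 0.171 heading 175.43 tilt 0.05 shift [0.0126 0.5762 0.2293]
```

View pics/w15.png

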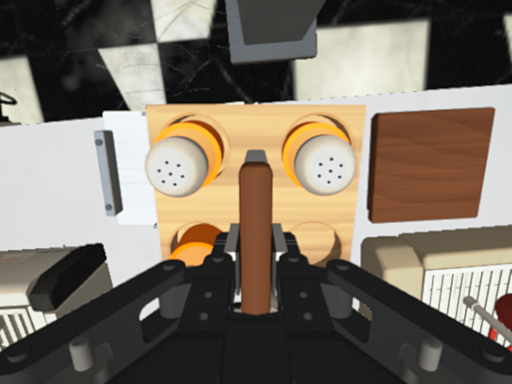

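The riser is at (432,165) and hasn't moved: centre (0.479, 0.129), yaw -1.3°. I'll carry the carrier over it and square it up.

Request:
carry_out([
  [0,0,0.08,0,0,0,0],
  [0,0.005,0.17,0,0,0,-0.05],
  [0,0.01,0.26,0,0,0,-0.1],
  [0,0.015,0.35,0,0,0,-0.11],
  [0,0.015,0.43,0,0,0,-0.11],
  [0,0.015,0.51,0,0,0,-0.11],
  [0,0.015,0.56,0,0,0,-0.11],
  [0,0.015,0.575,0,0,0,-0.11],
])

```text
time: 28.5
tool_pos: [0.4781, 0.1326, 0.252]
tool_rot: [-0.0, 0.011, 1.0, 0.001]
contact_force: [0.0, -1.2, -7.4]
gripper_width: 0.171
```

Request:
carry_out([
  [0,0,0,0,0,0,0],
  [0,0,0,0.06,0,0,0],
  [0,0,0,0.12,0,0,0],
  [0,0,0,0.18,0,0,0],
  [0,0,0,0.22,0,0,0],
  [0,0,0,0.23,0,0,0],
  [0,0,0,0.23,0,0,0],
  [0,0,0,0.23,0,0,0],
])

```text
time: 29.17
tool_pos: [0.4788, 0.1293, 0.1611]
tool_rot: [0.001, 0.013, 1.0, -0.0]
contact_force: [-0.7, -0.2, -5.8]
gripper_width: 0.174
```

```bash
python3 -c "
from h import *
go(.478,.1295,.137);print(manip.state()['contact_force'])
f,i=snap('scene'); g,_=snap('side')
cv2.imwrite('pics/w16.png',np.hstack([cv2.resize(f[130:270,170:330,::-1],(400,350),interpolation=2),cv2.resize(g[130:270,170:330,::-1],(400,350),interpolation=2)]))"
```

```text
t 29.17 at [0.4788 0.1293 0.1611] w 0.174 heading 178.56 tilt 0.08 shift [0.0021 0.0005 0.0603]
[-0.66358561 -0.16475007 -5.82356919]
```

View pics/w16.png

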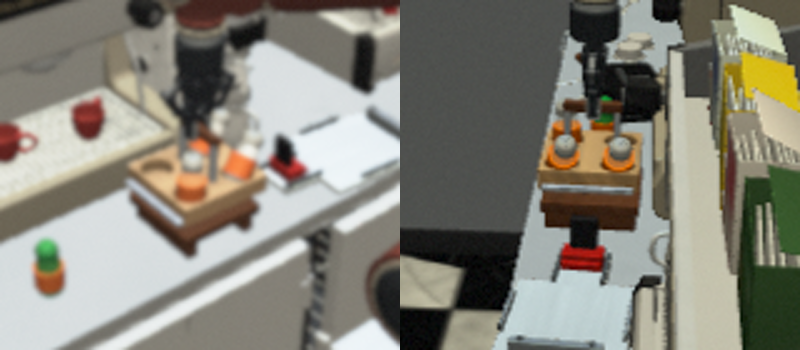

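Request:
carry_out([
  [0,0,0,0.02,0,0,0],
  [0,0,0,0.04,0,0,0],
  [0,0,0,0.055,0,0,0],
  [0,0,0,0.062,0,0,0],
  [0,0,0,0.062,0,0,0],
  [0,0,0,0.062,0,0,0],
])

```text
time: 29.77
tool_pos: [0.4782, 0.1303, 0.137]
tool_rot: [-0.0, 0.012, 1.0, -0.0]
contact_force: [-6.1, 0.3, 3.8]
gripper_width: 0.177
```

The carrier is supported (force now +3.8 N). Release and lift.

Request:
carry_out([
  [0.2,0,0,0,0,0,0],
  [0.35,0,0,0,0,0,0],
  [0.5,0,0,0,0,0,0],
  [0.5,0,0,0,0,0,0],
  [0.5,0,0,-0.05,0,0,0],
  [0.5,0,0,-0.13,0,0,0],
  [0.5,0,0,-0.22,0,0,0],
  [0.5,0,0,-0.3,0,0,0],
])

```text
time: 30.43
tool_pos: [0.478, 0.1301, 0.2571]
tool_rot: [0.0, 0.012, 1.0, 0.0]
contact_force: [1.0, -0.1, 0.1]
gripper_width: 0.5
```

Request:
carry_out([
  [0.5,0,-0.1,0,0,0,0],
  [0.5,0,-0.2,0,0,0,0],
  [0.5,0,-0.3,0,0,0,0],
  [0.5,0,-0.35,0,0,0,0],
  [0.5,0,-0.35,0,0,0,0],
  [0.5,0,-0.35,0,0,0,0],
  [0.5,0,-0.35,0,0,0,0],
])

```text
time: 31.02
tool_pos: [0.4748, -0.0094, 0.2554]
tool_rot: [0.0, 0.012, 1.0, 0.0]
contact_force: [-1.1, -0.5, -0.7]
gripper_width: 0.503
```

```bash
python3 -c "
from h import *
go(.474,-.059,.25)
f,i=snap('wrist'); np.save('w17.npy',f); cv2.imwrite('pics/w17.png',f[:,:,::-1])
import pickle;pickle.dump(i,open('w17.pkl','wb'))"
```

```text
t 31.02 at [ 0.4748 -0.0094  0.2554] w 0.503 heading 178.64 tilt 0.03 shift [-0.001  -0.124   0.0135]
```

View pics/w17.png

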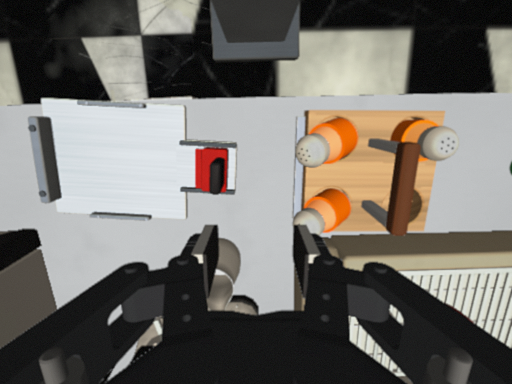

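The tops of the two left-hand shakers, at (312,152) and (310,220), look displaced to the left of their sleeves, so they may be leaning. I'll compare with where upright ones should appear.

```bash
python3 - <<'E'
from h import *
import pickle
def chk(n,cx,cy,yaw,zf):
    i=pickle.load(open(n+".pkl","rb")); c,s=np.cos(yaw),np.sin(yaw)
    for k,(a,b) in dict(B=(.042,-.046),C=(-.042,-.046),A=(-.042,.046)).items():
        x,y=cx+c*a-s*b,cy+s*a+c*b
        print(n,k,proj(i,[[x,y,zf+.02],[x,y,zf+.085]]).round(0).tolist())
chk("w11",.4655,-.2093,-.079,.018); chk("w13",.4655,-.2093,-.079,.018); chk("w17",.479,.1295,-.02,.056)
i=pickle.load(open("w17.pkl","rb")); s=[.479,.1295]
print("handle mid",proj(i,[[.479,.1295,.162]]),"block corners",proj(i,[[.479+a,.1295+b,.086] for a in(-.075,.075) for b in(-.079,.079)]).round(0).tolist())
E
```

```text
w11 B [[189.0, 232.0], [175.0, 256.0]]
w11 C [[184.0, 172.0], [168.0, 184.0]]
w11 A [[255.0, 172.0], [255.0, 184.0]]
w13 B [[163.0, 211.0], [141.0, 232.0]]
w13 C [[156.0, 144.0], [131.0, 150.0]]
w13 A [[234.0, 143.0], [229.0, 150.0]]
w17 B [[328.0, 208.0], [344.0, 228.0]]
w17 C [[333.0, 141.0], [352.0, 146.0]]
w17 A [[409.0, 141.0], [446.0, 147.0]]
handle mid [[404.82649867 194.55086156]] block corners [[307.0, 113.0], [446.0, 111.0], [303.0, 236.0], [427.0, 233.0]]
```

A and both earlier views match upright. B and C now lean about 0.5 rad toward -y: the fast sideways carry tipped them. The jaw is still open, so step order is intact. I'll turn to an x grip, look at them closely, and stand them upright on the riser.

Request:
carry_out([
  [0.65,0,0,-0.03,0,0,0.25],
  [0.65,0,0,-0.06,0,0,0.5],
  [0.65,0,0,-0.06,0,0,0.75],
  [0.65,0,0,-0.06,0,0,1],
  [0.65,0,0,-0.06,0,0,1],
])

```text
time: 31.48
tool_pos: [0.4749, -0.0086, 0.2797]
tool_rot: [0.0, 0.259, 0.966, 0.0]
contact_force: [-0.5, 0.1, 0.2]
gripper_width: 0.65
```

Request:
carry_out([
  [0.65,0,0,0,0,0,0.25],
  [0.65,0,0,0,0,0,0.5],
  [0.65,0,0,0,0,0,0.75],
  [0.65,0,0,0,0,0,1],
  [0.65,0,0,0,0,0,1],
])

```text
time: 31.9
tool_pos: [0.4746, -0.0089, 0.2791]
tool_rot: [-0.0, 0.489, 0.872, -0.0]
contact_force: [-0.4, 0.4, -0.1]
gripper_width: 0.654
```

Request:
carry_out([
  [0.65,0,0,0,0,0,0.25],
  [0.65,0,0,0,0,0,0.5],
  [0.65,0,0,0,0,0,0.75],
  [0.65,0,0,0,0,0,1],
  [0.65,0,0,0,0,0,1],
])

```text
time: 32.32
tool_pos: [0.4746, -0.0092, 0.2792]
tool_rot: [-0.0, 0.689, 0.725, -0.0]
contact_force: [-0.4, -0.5, 0.7]
gripper_width: 0.65
```

Request:
carry_out([
  [0.65,0,0,0,0,0,0.14],
  [0.65,0,0,0,0,0,0.14],
  [0.65,0,0,0,0,0,0.14],
  [0.65,0,0,0,0,0,0.14],
])

```text
time: 32.65
tool_pos: [0.4747, -0.0096, 0.2793]
tool_rot: [-0.0, 0.714, 0.701, -0.0]
contact_force: [0.2, -0.1, -0.5]
gripper_width: 0.65
```

```bash
python3 -c "
from h import *
go(.474,.05,.28)
f,i=snap('wrist'); np.save('w18.npy',f); cv2.imwrite('pics/w18.png',f[:,:,::-1])
import pickle;pickle.dump(i,open('w18.pkl','wb'))"
```

```text
t 32.65 at [ 0.4747 -0.0096  0.2793] w 0.65 heading 88.94 tilt 0.0 shift [ 0.149  -0.0045 -0.0017]
```

View pics/w18.png

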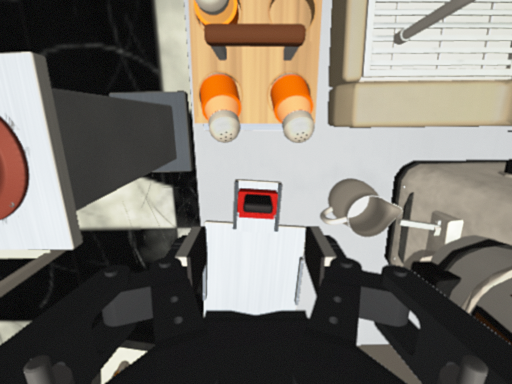

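In this view both shakers lean straight toward -y: tips at (225,127) and (298,127), sleeves at (219,95) and (291,95). I'll triangulate the tips.

```bash
python3 - <<'E'
from h import *
import pickle
a=pickle.load(open("w17.pkl","rb"));b=pickle.load(open("w18.pkl","rb"))
def tri(u,v):
    c1,d1=ray(a,[u]);c2,d2=ray(b,[v]); d1=d1[0];d2=d2[0]
    t=np.linalg.lstsq(np.c_[d1,-d2],c2-c1,rcond=None)[0]; p,q=c1+d1*t[0],c2+d2*t[1]
    return ((p+q)/2).round(4),round(np.linalg.norm(p-q),4)
print("C tip",tri((312,152),(225,127)),"B tip",tri((311,219),(298,127)))
for k,(x,y) in dict(C=(-.042,-.046),B=(.042,-.046)).items():
    c,s=np.cos(-.02),np.sin(-.02); P=np.array([.479+c*x-s*y,.1295+s*x+c*y]); print(k,"pocket",P.round(4))
    for t in(.2,.3,.4,.5,.6,.7):   # pivot: lean to -y against the -y rim, foot's +y side up; print tip for foot centre on the axis
        for zf in(.056,.066): print(t,zf,proj(b,[[P[0],P[1]-.088*np.sin(t),zf+.088*np.cos(t)],[P[0],P[1],zf]]).round(0).tolist()) if k=="C" else 0
f=np.load("w18.npy");
for s,c in blobs(f,(6,150,100),(18,255,255),60): print(s,c.round(0))
E
```

```text
C tip (array([0.4429, 0.0494, 0.1251]), np.float64(0.0008)) B tip (array([0.5205, 0.0499, 0.1195]), np.float64(0.0069))
C pocket [0.4361 0.0843]
0.2 0.056 [[215.0, 110.0], [224.0, 97.0]]
0.2 0.066 [[214.0, 109.0], [223.0, 97.0]]
0.3 0.056 [[216.0, 118.0], [224.0, 97.0]]
0.3 0.066 [[215.0, 118.0], [223.0, 97.0]]
0.4 0.056 [[217.0, 127.0], [224.0, 97.0]]
0.4 0.066 [[216.0, 127.0], [223.0, 97.0]]
0.5 0.056 [[218.0, 134.0], [224.0, 97.0]]
0.5 0.066 [[217.0, 135.0], [223.0, 97.0]]
0.6 0.056 [[219.0, 141.0], [224.0, 97.0]]
0.6 0.066 [[218.0, 142.0], [223.0, 97.0]]
0.7 0.056 [[220.0, 147.0], [224.0, 97.0]]
0.7 0.066 [[219.0, 148.0], [223.0, 97.0]]
B pocket [0.5201 0.0827]
[ 194    0  111   42 2222] [246.  29.]
[ 200   74   42   46 1004] [219.  91.]
[ 270   74   44   49 1010] [289.  92.]
```

```bash
python3 - <<'E'
from h import *
import pickle
a=np.load("w17.npy");b=np.load("w18.npy");
A=a[105:245,285:465,::-1];B=b[0:150,185:335,::-1]
cv2.imwrite("pics/w19.png",np.hstack([cv2.resize(A,(432,336),interpolation=2),cv2.resize(B,(336,336),interpolation=2)]))
E
```

```text
(no output)
```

View pics/w19.png

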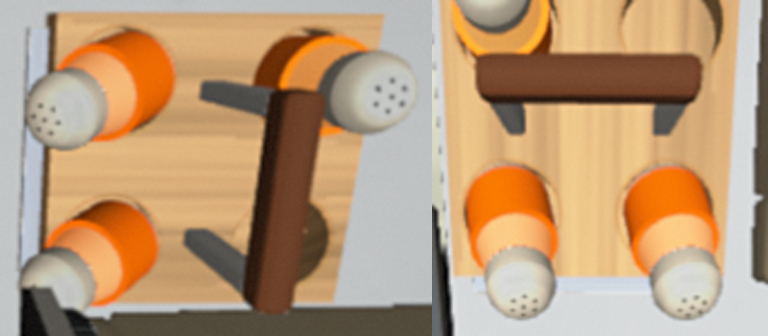

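```bash
python3 - <<'E'
from h import *
import pickle
a=pickle.load(open("w17.pkl","rb"));b=pickle.load(open("w18.pkl","rb"))
def tri(u,v):
    c1,d1=ray(a,[u]);c2,d2=ray(b,[v]); d1=d1[0];d2=d2[0]
    t=np.linalg.lstsq(np.c_[d1,-d2],c2-c1,rcond=None)[0]; p,q=c1+d1*t[0],c2+d2*t[1]
    return ((p+q)/2).round(4),round(np.linalg.norm(p-q),4)
print("C holes",tri((304,157),(224,135)))
print("A holes",tri((448,145),(212,-4)))
for t in(.4,.5,.6,.8,1.0):
    foot=np.array([.4361,.0905,.0725]); ax=np.array([0,-np.sin(t),np.cos(t)])
    print(t,[proj(k,[foot,foot+.045*ax,foot+.09*ax]).round(0).tolist() for k in(a,b)])
E
```

```text
C holes (array([0.4444, 0.0403, 0.1392]), np.float64(0.0032))
A holes (array([0.4375, 0.1639, 0.1561]), np.float64(0.0074))
0.4 [[[337.0, 140.0], [332.0, 144.0], [325.0, 149.0]], [[222.0, 91.0], [219.0, 105.0], [214.0, 122.0]]]
0.5 [[[337.0, 140.0], [328.0, 144.0], [316.0, 149.0]], [[222.0, 91.0], [219.0, 108.0], [215.0, 130.0]]]
0.6 [[[337.0, 140.0], [324.0, 144.0], [306.0, 148.0]], [[222.0, 91.0], [220.0, 112.0], [216.0, 137.0]]]
0.8 [[[337.0, 140.0], [316.0, 143.0], [290.0, 147.0]], [[222.0, 91.0], [221.0, 118.0], [218.0, 150.0]]]
1.0 [[[337.0, 140.0], [310.0, 143.0], [277.0, 146.0]], [[222.0, 91.0], [222.0, 123.0], [221.0, 158.0]]]
```

B and C are still in their pockets, leaning about 0.55 rad. I'll tilt the tool to match, grip C, draw it out along its axis, turn it upright and put it back.

Request:
carry_out([
  [0.62,0.03,-0.03,0.05,0,0.25,0],
  [0.62,0.06,-0.06,0.12,0,0.5,0],
  [0.62,0.098,-0.091,0.2,0,0.75,0],
  [0.62,0.098,-0.091,0.283,0,1,0],
  [0.62,0.098,-0.091,0.283,0,1,0],
  [0.62,0.098,-0.091,0.283,0,1,0],
])

```text
time: 33.2
tool_pos: [0.4377, 0.0298, 0.1639]
tool_rot: [-0.175, 0.694, 0.676, 0.176]
contact_force: [-0.8, -1.0, 0.2]
gripper_width: 0.618
```

```bash
python3 -c "
from h import *
go(.4392,.0688,.0958)
f,i=snap('wrist'); cv2.imwrite('pics/w20.png',f[:,:,::-1])"
```

```text
t 33.2 at [0.4377 0.0298 0.1639] w 0.618 heading 88.45 tilt 28.69 shift [0.0038 0.0023 0.1962]
```

View pics/w20.png

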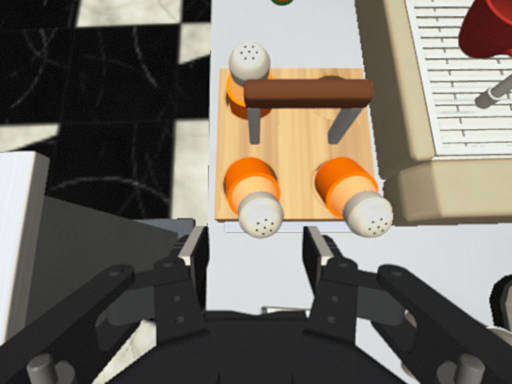

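The tilted view lines up with C (sleeve (250,180), dome (260,215), fingers centred at 255). Advancing and gripping.

Request:
carry_out([
  [0.62,0.004,0.005,0.06,0,0,0],
  [0.62,0.004,0.005,0.12,0,0,0],
  [0.62,0.004,0.005,0.17,0,0,0],
  [0.62,0.004,0.005,0.195,0,0,0],
  [0.62,0.004,0.005,0.195,0,0,0],
  [0.62,0.004,0.005,0.195,0,0,0],
])

```text
time: 33.75
tool_pos: [0.4435, 0.0691, 0.1005]
tool_rot: [-0.172, 0.692, 0.678, 0.177]
contact_force: [-0.8, -0.6, 1.1]
gripper_width: 0.62
```

Request:
carry_out([
  [0.3,0,0,0,0,0,0],
  [0.3,0,0,0,0,0,0],
  [0.3,0,0,0,0,0,0],
  [0.3,0,0,0,0,0,0],
  [0.3,0,0,0,0,0,0],
  [0.3,0,0,0,0,0,0],
])

```text
time: 34.25
tool_pos: [0.4426, 0.0681, 0.1018]
tool_rot: [-0.173, 0.692, 0.678, 0.177]
contact_force: [-7.0, -3.9, 10.8]
gripper_width: 0.44
```

```bash
python3 -c "
from h import *
go(.4392,.0688,.0958); print(manip.state()['contact_force'])
f,i=snap('wrist'); cv2.imwrite('pics/w21.png',f[:,:,::-1])"
```

```text
t 34.25 at [0.4426 0.0681 0.1018] w 0.44 heading 88.85 tilt 28.62 shift [-0.0057 -0.0086  0.0138]
[-7.03804316 -3.91749919 10.81813519]
```

View pics/w21.png

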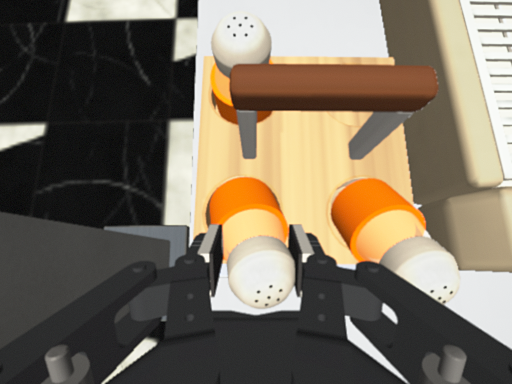

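Request:
carry_out([
  [0.3,0,0,-0.03,0,0,0],
  [0.3,0,0,-0.06,0,0,0],
  [0.3,0,0,-0.09,0,0,0],
  [0.3,0,0,-0.12,0,0,0],
  [0.3,0,0,-0.15,0,0,0],
  [0.3,0,0,-0.15,0,0,0],
])

```text
time: 34.8
tool_pos: [0.4434, 0.0385, 0.1544]
tool_rot: [-0.17, 0.693, 0.677, 0.178]
contact_force: [-0.2, 0.5, -0.7]
gripper_width: 0.375
```

Request:
carry_out([
  [0.3,0,0,0,0,-0.2,0],
  [0.3,0,0,0,0,-0.4,0],
  [0.3,0,0,0,0,-0.6,0],
  [0.3,0,0,0,0,-0.8,0],
  [0.3,0,0,0,0,-1,0],
  [0.3,0,0,0,0,-1,0],
  [0.3,0,0,0,0,-1,0],
])

```text
time: 35.38
tool_pos: [0.4412, 0.0413, 0.1509]
tool_rot: [-0.001, 0.714, 0.7, 0.0]
contact_force: [-0.1, -0.4, -1.9]
gripper_width: 0.376
```

```bash
python3 -c "
from h import *
go(.4361,.0843,.155)
f,i=snap('wrist'); cv2.imwrite('pics/w22.png',f[:,:,::-1])"
```

```text
t 35.38 at [0.4412 0.0413 0.1509] w 0.376 heading 88.84 tilt 0.12 shift [ 0.1071 -0.0148 -0.0099]
```

View pics/w22.png

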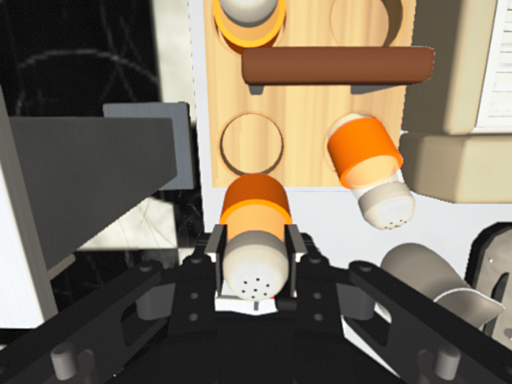

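C hangs upright (foot (255,178), dome (255,270)), and its empty pocket is at (252,145).

```bash
python3 -c "
from h import *
i=manip.camera_info('wrist')
p=onz(i,[(252,145),(220,145),(285,145)],.086);print(p.round(4))
print('foot front edge guesses',[onz(i,[(255,173)],z).round(4).tolist() for z in(.1,.105,.11)])
go(p[0][0],p[0][1],.102)"
```

```text
[[0.4398 0.0884 0.086 ]
 [0.4152 0.089  0.086 ]
 [0.4652 0.0879 0.086 ]]
foot front edge guesses [[[0.4417, 0.0693, 0.1]], [[0.4418, 0.0703, 0.105]], [[0.4418, 0.0713, 0.11]]]
t 35.43 at [0.4411 0.0406 0.1508] w 0.372 heading 88.74 tilt 0.12 shift [ 0.1193 -0.0058  0.1221]
```

Request:
carry_out([
  [0.3,0.05,-0.004,0,0,0,0],
  [0.3,0.104,-0.004,0,0,0,0],
  [0.3,0.104,-0.004,0,0,0,0],
  [0.3,0.104,-0.004,0.03,0,0,0],
  [0.3,0.104,-0.004,0.06,0,0,0],
  [0.3,0.104,-0.004,0.09,0,0,0],
  [0.3,0.104,-0.004,0.11,0,0,0],
  [0.3,0.104,-0.004,0.11,0,0,0],
])

```text
time: 36.1
tool_pos: [0.4415, 0.0811, 0.1097]
tool_rot: [-0.001, 0.716, 0.698, -0.0]
contact_force: [-7.9, 0.6, 19.5]
gripper_width: 0.376
```

```bash
python3 -c "
from h import *
go(.44,.0884,.09); print(manip.state()['contact_force'])
f,i=snap('wrist'); cv2.imwrite('pics/w23.png',f[:,:,::-1])"
```

```text
t 36.1 at [0.4415 0.0811 0.1097] w 0.376 heading 88.61 tilt 0.09 shift [ 0.0181 -0.0041  0.0494]
[-7.94652327  0.57812923 19.51169024]
```

View pics/w23.png

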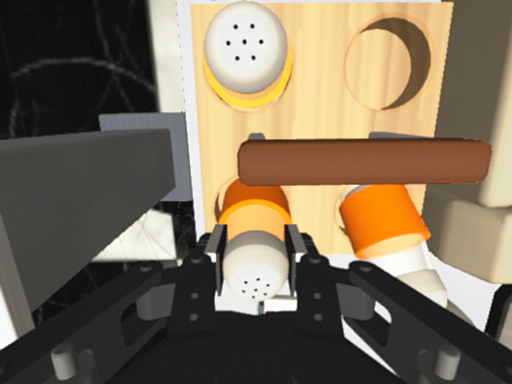

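The 19 N contact fits the foot on the pocket floor, since the grip is up at the dome shoulder. I'll ease off, release and lift slowly.

Request:
carry_out([
  [0.3,0,0,-0.008,0,0,0],
  [0.3,0,0,-0.008,0,0,0],
  [0.45,0,0,-0.008,0,0,0],
  [0.6,0,0,-0.008,0,0,0],
  [0.6,0,0,-0.02,0,0,0],
  [0.6,0,0,-0.1,0,0,0],
  [0.6,0,0,-0.2,0,0,0],
  [0.6,0,0,-0.3,0,0,0],
])

```text
time: 36.82
tool_pos: [0.4395, 0.0817, 0.227]
tool_rot: [-0.001, 0.715, 0.699, -0.001]
contact_force: [1.1, -0.1, 1.0]
gripper_width: 0.602
```

```bash
python3 -c "
from h import *
go(.52,-.0,.25)
f,i=snap('wrist'); cv2.imwrite('pics/w24.png',f[:,:,::-1])
import pickle;pickle.dump(i,open('w24.pkl','wb'))"
```

```text
t 36.82 at [0.4395 0.0817 0.227 ] w 0.602 heading 88.68 tilt 0.21 shift [-0.1997  0.2057 -0.0583]
```

View pics/w24.png

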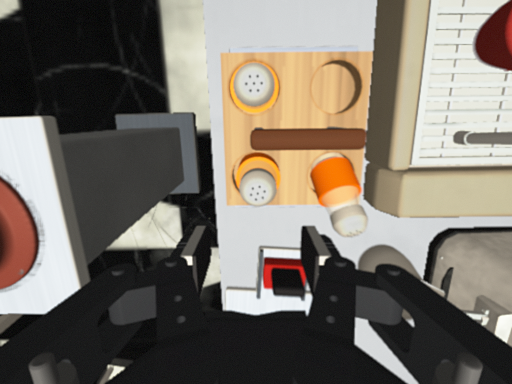

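C now stands upright: dome (258,185) over sleeve (256,172). B still leans, with its sleeve at (335,180) and tip at (350,222). I'll triangulate B.

```bash
python3 - <<'E'
from h import *
import pickle
a=pickle.load(open("w18.pkl","rb"));b=pickle.load(open("w24.pkl","rb"))
def tri(u,v):
    c1,d1=ray(a,[u]);c2,d2=ray(b,[v]); d1=d1[0];d2=d2[0]
    t=np.linalg.lstsq(np.c_[d1,-d2],c2-c1,rcond=None)[0]; p,q=c1+d1*t[0],c2+d2*t[1]
    return ((p+q)/2).round(4),round(np.linalg.norm(p-q),4)
print("B holes",tri((301,134),(350,226)))
print("handle mid",onz(b,[(307,139)],.162),"pocket B-side rim (335,87)",onz(b,[(335,87)],.086))
P=np.array([.5215,.086]); 
for t in(.4,.5,.6,.7):
  for az in (0,.2,.4):
    foot=np.array([P[0]-.006*np.sin(az),P[1]+.006,.0725]); ax=np.array([np.sin(t)*np.sin(az),-np.sin(t)*np.cos(az),np.cos(t)])
    print(t,az,[proj(k,[foot+.045*ax,foot+.09*ax]).round(0).tolist() for k in(a,b)],(foot+.09*ax).round(4))
E
```

```text
B holes (array([0.5295, 0.0419, 0.1226]), np.float64(0.0077))
handle mid [[0.48028277 0.13308626 0.162     ]] pocket B-side rim (335,87) [[0.52093292 0.17758363 0.086     ]]
0.4 0 [[[296.0, 102.0], [302.0, 118.0]], [[338.0, 194.0], [351.0, 227.0]]] [0.5215 0.057  0.1554]
0.4 0.2 [[[298.0, 101.0], [308.0, 117.0]], [[340.0, 194.0], [357.0, 226.0]]] [0.5273 0.0577 0.1554]
0.4 0.4 [[[300.0, 100.0], [314.0, 115.0]], [[342.0, 193.0], [364.0, 223.0]]] [0.5328 0.0597 0.1554]
0.5 0 [[[296.0, 106.0], [301.0, 127.0]], [[337.0, 197.0], [348.0, 233.0]]] [0.5215 0.0489 0.1515]
0.5 0.2 [[[299.0, 105.0], [309.0, 126.0]], [[340.0, 197.0], [357.0, 232.0]]] [0.5289 0.0497 0.1515]
0.5 0.4 [[[302.0, 104.0], [316.0, 123.0]], [[343.0, 196.0], [365.0, 230.0]]] [0.536  0.0523 0.1515]
0.6 0 [[[296.0, 109.0], [300.0, 134.0]], [[336.0, 200.0], [346.0, 239.0]]] [0.5215 0.0412 0.1468]
0.6 0.2 [[[299.0, 109.0], [309.0, 133.0]], [[340.0, 200.0], [356.0, 238.0]]] [0.5304 0.0422 0.1468]
0.6 0.4 [[[302.0, 107.0], [318.0, 130.0]], [[344.0, 198.0], [366.0, 235.0]]] [0.539  0.0452 0.1468]
0.7 0 [[[295.0, 113.0], [299.0, 141.0]], [[335.0, 203.0], [344.0, 243.0]]] [0.5215 0.034  0.1413]
0.7 0.2 [[[299.0, 112.0], [309.0, 140.0]], [[340.0, 202.0], [355.0, 242.0]]] [0.5318 0.0352 0.1413]
0.7 0.4 [[[303.0, 110.0], [319.0, 136.0]], [[344.0, 201.0], [366.0, 239.0]]] [0.5417 0.0386 0.1413]
```

B's right side is too close to the machine for an x grip. It only needs to come under about 0.45 rad to right itself, so I'll nudge it up gently with nearly closed fingers from the -y side.

Request:
carry_out([
  [0.2,-0.1,0.08,0,0,0,0],
  [0.2,-0.18,0.15,0,0,0,0],
  [0.2,-0.225,0.217,0,0,0,0],
  [0.2,-0.225,0.217,0.08,0,0,0],
  [0.2,-0.225,0.217,0.17,0,0,0],
  [0.2,-0.225,0.217,0.25,0,0,0],
  [0.2,-0.225,0.217,0.28,0,0,0],
  [0.2,-0.225,0.217,0.28,0,0,0],
])

```text
time: 37.53
tool_pos: [0.5224, -0.0097, 0.1107]
tool_rot: [-0.003, 0.715, 0.699, -0.003]
contact_force: [-1.1, -0.2, -0.4]
gripper_width: 0.2
```

```bash
python3 -c "
from h import *
go(.524,.04,.115); print(manip.state()['contact_force'])
f,i=snap('wrist'); cv2.imwrite('pics/w25.png',f[:,:,::-1])"
```

```text
t 37.53 at [ 0.5224 -0.0097  0.1107] w 0.2 heading 88.67 tilt 0.49 shift [ 0.1244  0.0011 -0.0107]
[-1.10800285 -0.24730333 -0.38711596]
```

View pics/w25.png

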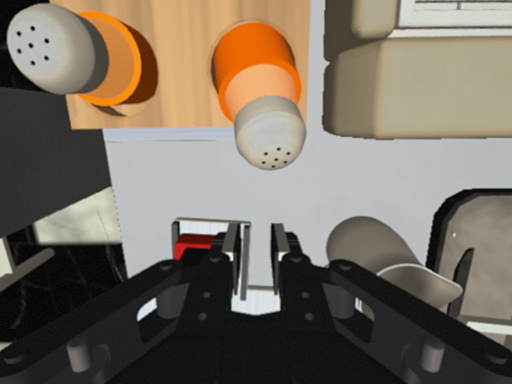

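The fingers (240..285) are in line with B's tip (270,145). I'll push +y slowly.

Request:
carry_out([
  [0.2,0.02,0.005,0,0,0,0],
  [0.2,0.04,0.005,0,0,0,0],
  [0.2,0.055,0.005,0,0,0,0],
  [0.2,0.07,0.005,0,0,0,0],
  [0.2,0.085,0.005,0,0,0,0],
  [0.2,0.1,0.005,0,0,0,0],
  [0.2,0.11,0.005,0,0,0,0],
  [0.2,0.12,0.005,0,0,0,0],
])

```text
time: 38.25
tool_pos: [0.5298, 0.0375, 0.1164]
tool_rot: [0.002, 0.715, 0.699, 0.0]
contact_force: [2.0, -3.9, 3.2]
gripper_width: 0.2
```

```bash
python3 -c "
from h import *
go(.524,.053,.115); print(manip.state()['contact_force'])
f,i=snap('wrist'); cv2.imwrite('pics/w26.png',f[:,:,::-1])"
```

```text
t 38.25 at [0.5298 0.0375 0.1164] w 0.2 heading 88.69 tilt 0.2 shift [ 0.0383 -0.0153  0.0035]
[ 2.02390343 -3.87271021  3.18551148]
```

View pics/w26.png

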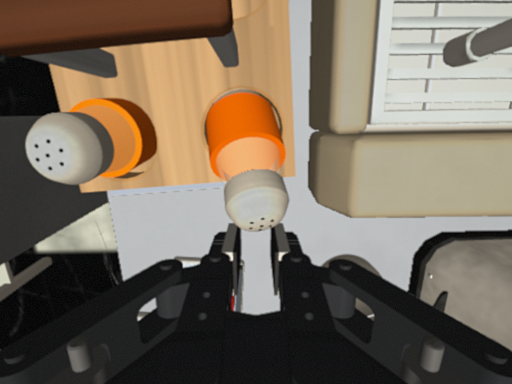

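Request:
carry_out([
  [0.2,0.01,-0.005,0,0,0,0],
  [0.2,0.02,-0.01,0,0,0,0],
  [0.2,0.03,-0.01,0,0,0,0],
  [0.2,0.04,-0.01,0,0,0,0],
  [0.2,0.04,-0.01,0,0,0,0],
])

```text
time: 38.72
tool_pos: [0.5249, 0.0545, 0.1151]
tool_rot: [-0.0, 0.715, 0.699, 0.0]
contact_force: [1.4, -3.3, 2.3]
gripper_width: 0.198
```

```bash
python3 -c "
from h import *
go(.524,.053,.115); print(manip.state()['contact_force'])
f,i=snap('wrist'); cv2.imwrite('pics/w27.png',f[:,:,::-1])"
```

```text
t 38.72 at [0.5249 0.0545 0.1151] w 0.198 heading 88.71 tilt 0.03 shift [-0.0038 -0.0022  0.0003]
[ 1.40698769 -3.3392779   2.30618461]
```

View pics/w27.png

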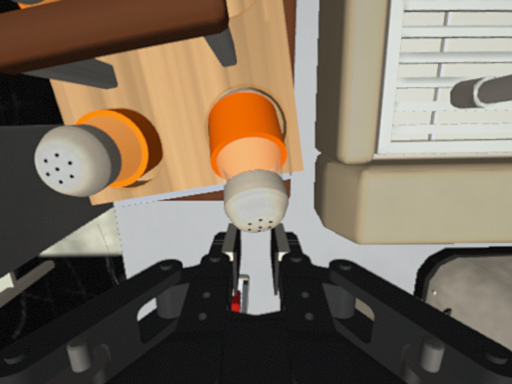

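The jammed shaker dragged the carrier round instead of righting, so pushing doesn't work. I'll back off, turn to the handle grip, re-place the carrier slightly nearer me (still within tolerance, with room from the machine), then grip B out properly.

Request:
carry_out([
  [0.2,-0.06,0,0,0,0,0],
  [0.2,-0.1,0,0,0,0,0],
  [0.2,-0.1,0,-0.1,0,0,0],
  [0.2,-0.1,-0.1,-0.2,0,0,0],
  [0.2,-0.1,-0.12,-0.3,0,0,0],
  [0.5,-0.1,-0.12,-0.4,0,0,0],
  [0.5,-0.1,-0.12,-0.4,0,0,0],
])

```text
time: 39.35
tool_pos: [0.4771, 0.0157, 0.2818]
tool_rot: [0.003, 0.715, 0.699, 0.003]
contact_force: [1.6, -0.1, 0.6]
gripper_width: 0.472
```

Request:
carry_out([
  [0.5,0,0,0,0,0,-0.25],
  [0.5,0,0,0,0,0,-0.5],
  [0.5,0,0,0,0,0,-0.75],
  [0.5,0,0,0,0,0,-1],
  [0.5,0,0,0,0,0,-1],
])

```text
time: 39.77
tool_pos: [0.4753, 0.0159, 0.2737]
tool_rot: [-0.002, 0.519, 0.855, 0.0]
contact_force: [0.0, 0.3, -0.3]
gripper_width: 0.499
```

Request:
carry_out([
  [0.5,0,0,0,0,0,-0.25],
  [0.5,0,0,0,0,0,-0.5],
  [0.5,0,0,0,0,0,-0.75],
  [0.5,0,0,0,0,0,-1],
  [0.5,0,0,0,0,0,-1],
])

```text
time: 40.18
tool_pos: [0.4756, 0.0156, 0.274]
tool_rot: [-0.001, 0.293, 0.956, 0.0]
contact_force: [0.6, 0.2, -0.2]
gripper_width: 0.499
```

Request:
carry_out([
  [0.5,0,0,0,0,0,-0.25],
  [0.5,0,0,0,0,0,-0.5],
  [0.5,0,0,0,0,0,-0.75],
  [0.5,0,0,0,0,0,-1],
  [0.5,0,0,0,0,0,-1],
])

```text
time: 40.6
tool_pos: [0.4757, 0.0154, 0.2744]
tool_rot: [-0.001, 0.048, 0.999, 0.001]
contact_force: [1.0, -0.3, 0.1]
gripper_width: 0.499
```

```bash
python3 -c "
from h import *
go(.48,.13,.27)
f,i=snap('wrist'); np.save('w28.npy',f); cv2.imwrite('pics/w28.png',f[:,:,::-1])
import pickle;pickle.dump(i,open('w28.pkl','wb'))"
```

```text
t 40.6 at [0.4757 0.0154 0.2744] w 0.499 heading 174.47 tilt 0.11 shift [0.017  0.2862 0.0113]
```

View pics/w28.png

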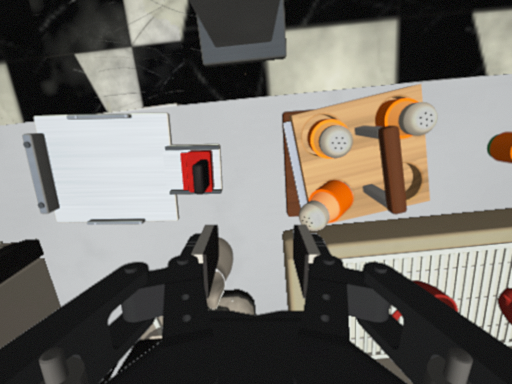

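C and A are upright (domes (335,141) and (422,119)) and B leans at (325,205). The carrier has turned by about 10°; its handle runs from (389,128) to (398,210).

```bash
python3 - <<'E'
from h import *
import pickle
f=np.load("w28.npy"); i=pickle.load(open("w28.pkl","rb"))
e=onz(i,[(390,128),(398.5,211)],.162); d=e[1]-e[0]; print(e.round(4).tolist(),e.mean(0).round(4),np.degrees(np.arctan2(d[1],d[0])),np.linalg.norm(d))
c=onz(i,[(289,122),(421,85),(429,204),(306,222)],.086); print(c.round(4).tolist(), c.mean(0))
for a,b in((0,1),(3,2)): print(np.degrees(np.arctan2(*(c[b]-c[a])[:2])))
# machine edge
print(onz(i,[(290,228),(415,215)],.05).round(3).tolist(), onz(i,[(290,228),(285,285)],.1).round(3).tolist())
go(*e.mean(0)[:2],.26)
E
```

```text
[[0.4296, 0.1471, 0.162], [0.5134, 0.1588, 0.162]] [0.4715 0.1529 0.162 ] 7.949986848032556 0.08457185705407481
[[0.4173, 0.0623, 0.086], [0.3896, 0.2193, 0.086], [0.5387, 0.2395, 0.086], [0.5481, 0.0767, 0.086]] [0.47341533 0.14946911 0.086     ]
-10.032129198743958
-3.3050128871004443
[[0.57, 0.059, 0.05], [0.568, 0.244, 0.05]] [[0.548, 0.054, 0.1], [0.632, 0.042, 0.1]]
t 40.65 at [0.4758 0.0153 0.2745] w 0.497 heading 174.26 tilt 0.09 shift [0.0449 0.3413 0.0366]
```

Request:
carry_out([
  [0.5,0.01,0.08,0,0,0,-0.2],
  [0.5,0.03,0.17,0,0,0,-0.4],
  [0.5,0.045,0.26,0,0,0,-0.478],
  [0.5,0.045,0.34,0,0,0,-0.478],
  [0.5,0.045,0.34,0.08,0,0,-0.478],
  [0.5,0.045,0.34,0.15,0,0,-0.478],
  [0.5,0.045,0.34,0.15,0,0,-0.478],
  [0.5,0.045,0.34,0.15,0,0,-0.478],
])

```text
time: 41.32
tool_pos: [0.4695, 0.1521, 0.2133]
tool_rot: [-0.002, -0.071, 0.997, -0.0]
contact_force: [0.2, 0.1, 0.6]
gripper_width: 0.501
```

```bash
python3 -c "
from h import *
go(.4715,.152,.134)
f,i=snap('wrist'); cv2.imwrite('pics/w29.png',f[:,:,::-1])"
```

```text
t 41.32 at [0.4695 0.1521 0.2133] w 0.501 heading -171.88 tilt 0.27 shift [-0.0058 -0.0009  0.1982]
```

View pics/w29.png

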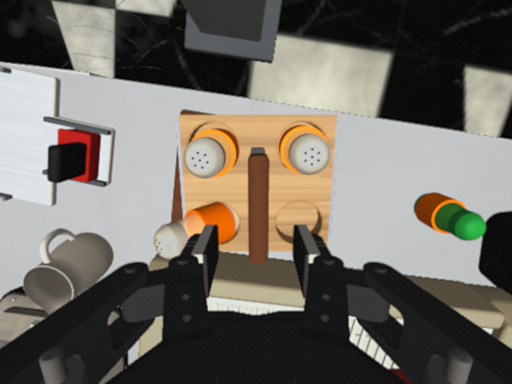

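The handle (258,205) is aligned between the fingers. I'll grip it, lift slightly, and move and square it slowly.

Request:
carry_out([
  [0.5,0,0,0.07,0,0,0],
  [0.5,0,0,0.14,0,0,0],
  [0.5,0,0,0.19,0,0,0],
  [0.5,0,0,0.2,0,0,0],
  [0.5,0,0,0.2,0,0,0],
  [0,0,0,0.2,0,0,0],
  [0,0,0,0.2,0,0,0],
  [0,0,0,0.2,0,0,0],
])

```text
time: 42.03
tool_pos: [0.4728, 0.1528, 0.1384]
tool_rot: [0.003, -0.072, 0.997, 0.001]
contact_force: [-0.3, 3.0, 5.9]
gripper_width: 0.176
```

Request:
carry_out([
  [0,0,0,0,0,0,0],
  [0,0,0,0,0,0,0],
  [0,0,0,0,0,0,0],
  [0,0,0,-0.01,0,0,0],
  [0,0,0,-0.02,0,0,0],
  [0,0,0,-0.03,0,0,0],
  [0,0,0,-0.035,0,0,0],
  [0,0,0,-0.035,0,0,0],
])

```text
time: 42.7
tool_pos: [0.4708, 0.152, 0.1491]
tool_rot: [-0.0, -0.073, 0.997, -0.0]
contact_force: [0.0, -0.2, -6.3]
gripper_width: 0.177
```

Request:
carry_out([
  [0,0.002,-0.004,0,0,0,0.03],
  [0,0.006,-0.011,0,0,0,0.07],
  [0,0.01,-0.02,0,0,0,0.12],
  [0,0.015,-0.03,0,0,0,0.18],
  [0,0.02,-0.04,0,0,0,0.24],
  [0,0.024,-0.048,0,0,0,0.29],
  [0,0.026,-0.052,0,0,0,0.32],
  [0,0.026,-0.052,0,0,0,0.325],
])

```text
time: 43.37
tool_pos: [0.4635, 0.1295, 0.1492]
tool_rot: [0.0, 0.009, 1.0, -0.0]
contact_force: [-0.0, 0.2, -6.1]
gripper_width: 0.173
```

Request:
carry_out([
  [0,0,0,0,0,0,0],
  [0,0,0,0.01,0,0,0],
  [0,0,0,0.02,0,0,0],
  [0,0,0,0.03,0,0,0],
  [0,0,0,0.035,0,0,0],
  [0,0,0,0.035,0,0,0],
])

```text
time: 43.87
tool_pos: [0.4641, 0.1302, 0.1384]
tool_rot: [0.0, 0.008, 1.0, -0.0]
contact_force: [-8.0, -1.5, 12.4]
gripper_width: 0.174
```

```bash
python3 -c "
from h import *
go(.464,.13,.134); print(manip.state()['contact_force'])
f,i=snap('wrist'); cv2.imwrite('pics/w30.png',f[:,:,::-1])"
```

```text
t 43.87 at [0.4641 0.1302 0.1384] w 0.174 heading 179.04 tilt 0.01 shift [ 0.0003 -0.0006  0.011 ]
[-7.96826429 -1.51531102 12.36761963]
```

View pics/w30.png

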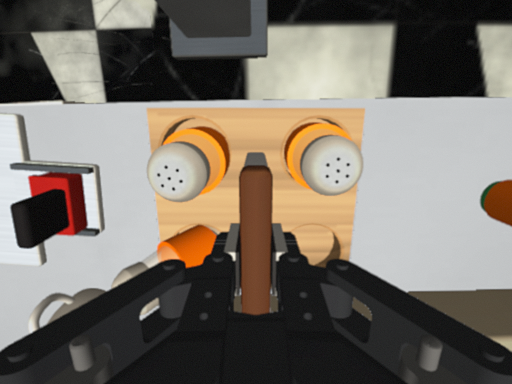

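The carrier is re-placed at (0.464, 0.130) and square, with C and A upright. Next I'll release, lift and turn to grip B.

Request:
carry_out([
  [0.2,0,0,0,0,0,0],
  [0.35,0,0,0,0,0,0],
  [0.5,0,0,0,0,0,0],
  [0.5,0,0,0,0,0,0],
  [0.5,0,0,-0.08,0,0,0],
  [0.5,0,0,-0.17,0,0,0],
  [0.5,0,0,-0.26,0,0,0],
  [0.5,0,0,-0.35,0,0,0],
])

```text
time: 44.58
tool_pos: [0.4633, 0.1299, 0.2764]
tool_rot: [-0.0, 0.009, 1.0, -0.0]
contact_force: [0.5, 0.2, -0.4]
gripper_width: 0.501
```

Request:
carry_out([
  [0.58,0,-0.1,0,0,0,0.25],
  [0.58,0,-0.2,0,0,0,0.5],
  [0.58,0,-0.3,0,0,0,0.75],
  [0.58,0,-0.3,0,0,0,1],
  [0.58,0,-0.3,0,0,0,1],
])

```text
time: 45.0
tool_pos: [0.4616, 0.0081, 0.2752]
tool_rot: [0.0, 0.259, 0.966, 0.0]
contact_force: [0.0, 0.5, 0.2]
gripper_width: 0.583
```

Request:
carry_out([
  [0.58,0,0,0,0,0,0.25],
  [0.58,0,0,0,0,0,0.5],
  [0.58,0,0,0,0,0,0.75],
  [0.58,0,0,0,0,0,1],
  [0.58,0,0,0,0,0,1],
])

```text
time: 45.42
tool_pos: [0.4616, 0.011, 0.275]
tool_rot: [-0.0, 0.486, 0.874, 0.0]
contact_force: [0.3, 0.2, 0.2]
gripper_width: 0.576
```

Request:
carry_out([
  [0.58,0,0,0,0,0,0.25],
  [0.58,0,0,0,0,0,0.5],
  [0.58,0,0,0,0,0,0.75],
  [0.58,0,0,0,0,0,1],
  [0.58,0,0,0,0,0,1],
])

```text
time: 45.83
tool_pos: [0.4616, 0.0108, 0.275]
tool_rot: [-0.0, 0.686, 0.727, 0.0]
contact_force: [-0.0, -0.6, 0.4]
gripper_width: 0.58
```

```bash
python3 -c "
from h import *
go(.52,.03,.28)
f,i=snap('wrist'); np.save('w31.npy',f); cv2.imwrite('pics/w31.png',f[:,:,::-1])
import pickle;pickle.dump(i,open('w31.pkl','wb'))"
```

```text
t 45.83 at [0.4616 0.0108 0.275 ] w 0.58 heading 93.32 tilt 0.02 shift [ 0.0395  0.1486 -0.0124]
```

View pics/w31.png

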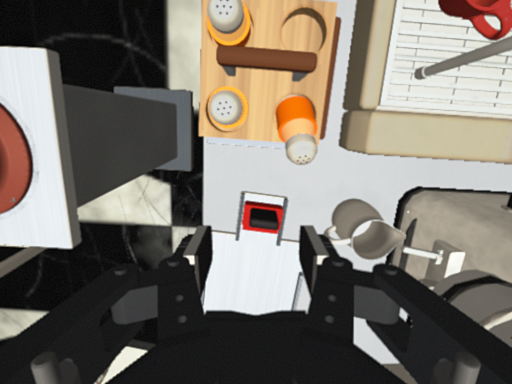

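```bash
python3 - <<'E'
from h import *
import pickle
i=pickle.load(open("w31.pkl","rb"))
print("tip",onz(i,[(301,156)],.142).round(4),"sleeve top ring",onz(i,[(298,132)],.11).round(4))
foot=np.array([.505,.089,.0725])
for t in(.5,.6,.7):
    ax=np.array([0,-np.sin(t),np.cos(t)]); print(t,proj(i,[foot+.045*ax,foot+.09*ax]).round(0).tolist(),(foot+.09*ax).round(4))
go(.505,.032,.166)
E
```

```text
tip [[0.5072 0.0432 0.142 ]] sleeve top ring [[0.5068 0.0659 0.11  ]]
0.5 [[297.0, 131.0], [301.0, 155.0]] [0.505  0.0459 0.1515]
0.6 [[296.0, 134.0], [299.0, 161.0]] [0.505  0.0382 0.1468]
0.7 [[296.0, 137.0], [298.0, 167.0]] [0.505  0.031  0.1413]
t 45.88 at [0.4616 0.0107 0.275 ] w 0.581 heading 93.51 tilt 0.01 shift [0.0465 0.1117 0.2726]
```

Request:
carry_out([
  [0.58,0.02,0.06,0.05,0,0.25,0],
  [0.58,0.04,0.114,0.12,0,0.5,0],
  [0.58,0.053,0.114,0.2,0,0.75,0],
  [0.58,0.053,0.114,0.27,0,1,0],
  [0.58,0.053,0.114,0.27,0,1,0],
  [0.58,0.053,0.114,0.27,0,1,0],
])

```text
time: 46.38
tool_pos: [0.5045, 0.0333, 0.1646]
tool_rot: [-0.181, 0.666, 0.703, 0.169]
contact_force: [0.9, -0.6, 1.7]
gripper_width: 0.582
```

```bash
python3 -c "
from h import *
go(.506,.0728,.097)
f,i=snap('wrist'); cv2.imwrite('pics/w32.png',f[:,:,::-1])"
```

```text
t 46.38 at [0.5045 0.0333 0.1646] w 0.582 heading 93.03 tilt 28.7 shift [0.0051 0.0099 0.1954]
```

View pics/w32.png

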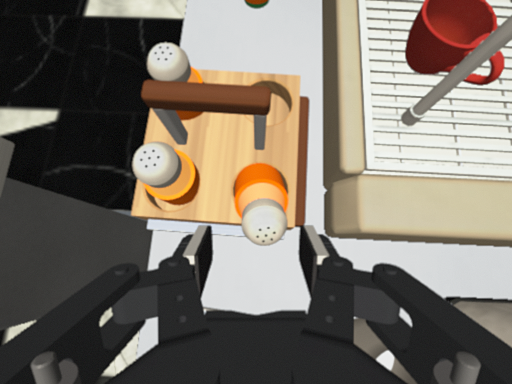

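B (dome (264,222), sleeve (261,185)) lies along the tool axis, with room on the machine side. Advance and grip.

Request:
carry_out([
  [0.58,0.003,0.012,0.06,0,0,0],
  [0.58,0.003,0.012,0.12,0,0,0],
  [0.58,0.003,0.012,0.17,0,0,0],
  [0.58,0.003,0.012,0.2,0,0,0],
  [0.58,0.003,0.012,0.205,0,0,0],
  [0.58,0.003,0.012,0.205,0,0,0],
])

```text
time: 46.93
tool_pos: [0.5093, 0.0749, 0.0973]
tool_rot: [-0.178, 0.665, 0.704, 0.171]
contact_force: [0.3, 0.4, -0.1]
gripper_width: 0.578
```

Request:
carry_out([
  [0.3,0,0,0,0,0,0],
  [0.3,0,0,0,0,0,0],
  [0.3,0,0,0,0,0,0],
  [0.3,0,0,0,0,0,0],
  [0.3,0,0,0,0,0,0],
  [0.3,0,0,0,0,0,0],
])

```text
time: 47.43
tool_pos: [0.5098, 0.0737, 0.0983]
tool_rot: [-0.179, 0.666, 0.704, 0.171]
contact_force: [-2.7, 0.1, 7.0]
gripper_width: 0.42
```

Request:
carry_out([
  [0.3,0,0,-0.02,0,0,0],
  [0.3,0,0,-0.04,0,0,0],
  [0.3,0,0,-0.06,0,0,0],
  [0.3,0,0,-0.08,0,0,0],
  [0.3,0,0,-0.1,0,0,0],
  [0.3,0,0,-0.12,0,0,0],
  [0.3,0,0,-0.14,0,0,0],
  [0.3,0,0,-0.15,0,0,0],
])

```text
time: 48.1
tool_pos: [0.5107, 0.0447, 0.1498]
tool_rot: [-0.179, 0.667, 0.703, 0.171]
contact_force: [-0.7, -0.1, -1.2]
gripper_width: 0.421
```

Request:
carry_out([
  [0.3,0,0,0,0,-0.2,0],
  [0.3,0,0,0,0,-0.4,0],
  [0.3,0,0,0,0,-0.6,0],
  [0.3,0,0,0,0,-0.8,0],
  [0.3,0,0,0,0,-1,0],
  [0.3,0,0,0,0,-1,0],
  [0.3,0,0,0,0,-1,0],
])

```text
time: 48.68
tool_pos: [0.5099, 0.0466, 0.1485]
tool_rot: [-0.001, 0.687, 0.727, 0.0]
contact_force: [0.5, -0.5, -2.0]
gripper_width: 0.421
```

```bash
python3 -c "
from h import *
go(.505,.083,.155)
f,i=snap('wrist'); cv2.imwrite('pics/w33.png',f[:,:,::-1])
import pickle;pickle.dump(i,open('w33.pkl','wb'))"
```

```text
t 48.68 at [0.5099 0.0466 0.1485] w 0.421 heading 93.2 tilt 0.1 shift [ 0.0916 -0.0071 -0.0161]
```

View pics/w33.png

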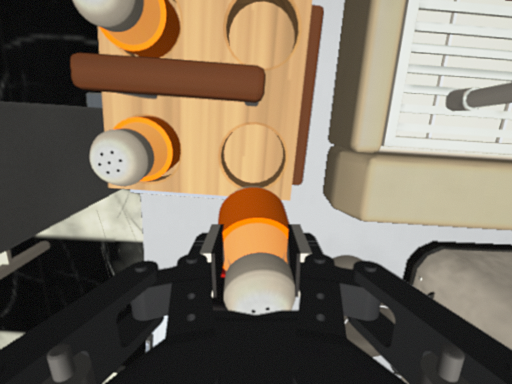

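B is held upright (foot (253,187), dome (258,285)), and its pocket is at (253,153).

```bash
python3 -c "
from h import *
import pickle
i=pickle.load(open('w33.pkl','rb'))
p=onz(i,[(253,154)],.086)[0]; e=onz(i,[(253,187)],.113)[0]; print(p.round(4),e.round(4))
go(p[0],p[1],.094)"
```

```text
[0.506  0.0876 0.086 ] [0.5073 0.0684 0.113 ]
t 48.73 at [0.5099 0.0458 0.1483] w 0.418 heading 93.11 tilt 0.1 shift [ 0.1046 -0.0038  0.1358]
```

Request:
carry_out([
  [0.3,0.05,0,0,0,0,0],
  [0.3,0.104,0,0,0,0,0],
  [0.3,0.104,0,0,0,0,0],
  [0.3,0.104,0,0.03,0,0,0],
  [0.3,0.104,0,0.06,0,0,0],
  [0.3,0.104,0,0.09,0,0,0],
  [0.3,0.104,0,0.115,0,0,0],
  [0.3,0.104,0,0.125,0,0,0],
])

```text
time: 49.4
tool_pos: [0.507, 0.0864, 0.0978]
tool_rot: [-0.002, 0.688, 0.725, -0.001]
contact_force: [-9.2, 0.8, 23.8]
gripper_width: 0.419
```

```bash
python3 -c "
from h import *
go(.505,.0872,.092); print(manip.state()['contact_force'])
f,i=snap('wrist'); cv2.imwrite('pics/w34.png',f[:,:,::-1])"
```

```text
t 49.4 at [0.507  0.0864 0.0978] w 0.419 heading 92.99 tilt 0.24 shift [ 0.0024 -0.0048  0.0145]
[-9.20184345  0.76439333 23.84671404]
```

View pics/w34.png

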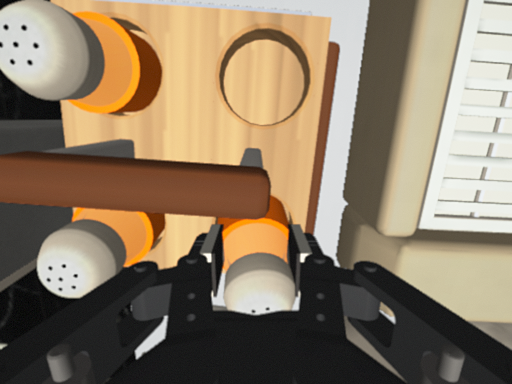

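Request:
carry_out([
  [0.3,0,0,-0.01,0,0,0],
  [0.3,0,0,-0.01,0,0,0],
  [0.45,0,0,-0.01,0,0,0],
  [0.58,0,0,-0.01,0,0,0],
  [0.58,0,0,-0.02,0,0,0],
  [0.58,0,0,-0.1,0,0,0],
  [0.58,0,0,-0.2,0,0,0],
  [0.58,0,0,-0.3,0,0,0],
])

```text
time: 50.12
tool_pos: [0.5069, 0.087, 0.2188]
tool_rot: [-0.001, 0.688, 0.726, -0.001]
contact_force: [1.9, -0.2, 0.1]
gripper_width: 0.577
```

Request:
carry_out([
  [0.58,-0.1,0,0,0,0,0],
  [0.58,-0.2,0,0,0,0,0],
  [0.58,-0.2,0,-0.1,0,0,0],
  [0.58,-0.2,0,-0.15,0,0,0],
  [0.58,-0.2,0,-0.15,0,0,0],
])

```text
time: 50.53
tool_pos: [0.5146, 0.006, 0.285]
tool_rot: [0.004, 0.688, 0.725, 0.003]
contact_force: [-0.1, 0.5, 0.2]
gripper_width: 0.58
```

```bash
python3 -c "
from h import *
go(.47,-.05,.28)
f,i=snap('wrist'); np.save('w35.npy',f); cv2.imwrite('pics/w35.png',f[:,:,::-1])
import pickle;pickle.dump(i,open('w35.pkl','wb'))
p=[(.464+a*.9997+b*.02,.130-a*.02+b) for a,b in((.042,-.046),(-.042,-.046),(-.042,.046))]
for x,y in p: print(proj(i,[[x,y,.086],[x,y,.146]]).round(0).tolist())"
```

```text
t 50.53 at [0.5146 0.006  0.285 ] w 0.58 heading 92.98 tilt 0.59 shift [-0.1341 -0.1187  0.0115]
[[249.0, 109.0], [248.0, 108.0]]
[[180.0, 104.0], [165.0, 101.0]]
[[180.0, 20.0], [163.0, -3.0]]
```

View pics/w35.png

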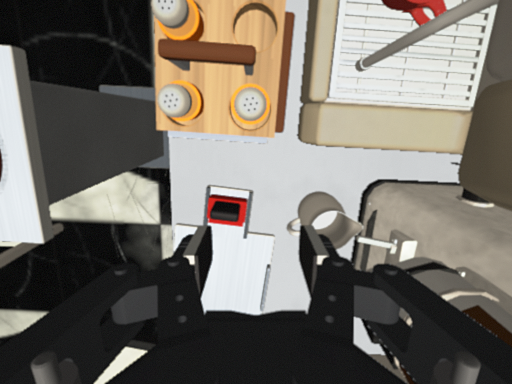

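All three now stand upright: domes (250,104), (176,101) and (172,8) over their sleeves. I'll check the carrier's offset on the riser from the visible edges.

```bash
python3 - <<'E'
from h import *
f,i=snap("wrist")
hsv=cv2.cvtColor(f,cv2.COLOR_RGB2HSV)
for r in(70,85,100,115):
    row=hsv[r,265:310]; print(r,[tuple(map(int,p)) for p in row[::3]])
E
python3 - <<'E'
import sys; sys.path.insert(0,'.')
from h import *
f,i=snap("wrist"); hsv=cv2.cvtColor(f,cv2.COLOR_RGB2HSV)
w=cv2.inRange(hsv,np.array((10,60,110)),np.array((24,220,255))); d=cv2.inRange(hsv,np.array((2,120,40)),np.array((14,255,150)))
for r in(65,85,105,120):
    a=np.flatnonzero(w[r,150:300])+150; b=np.flatnonzero(d[r,270:310])+270
    L=a[0]
    print(r,L,a[a<292][-1],b[:1],b[-1:],"block L,R",onz(i,[(L,r),(a[a<292][-1],r)],.086)[:,0].round(4),"riser R",onz(i,[(b[-1],r)],.05)[:,0].round(4) if len(b) else 0)
h=onz(i,[(163,47),(254,54)],.162);print("handle",h.round(4),h.mean(0))
E
```

```text
70 [(16, 111, 213), (16, 115, 208), (16, 113, 213), (16, 112, 220), (16, 112, 219), (16, 113, 219), (10, 160, 115), (11, 156, 116), (10, 154, 114), (98, 5, 213), (96, 6, 217), (105, 5, 217), (98, 5, 217), (90, 1, 171), (20, 76, 81)]
85 [(16, 112, 211), (16, 114, 211), (16, 116, 218), (16, 112, 221), (16, 111, 222), (15, 125, 167), (11, 157, 115), (10, 159, 117), (5, 20, 152), (108, 6, 220), (100, 4, 216), (90, 4, 214), (98, 5, 217), (20, 77, 76), (20, 72, 82)]
100 [(20, 34, 163), (18, 191, 255), (16, 140, 229), (16, 111, 223), (17, 113, 226), (11, 158, 116), (11, 155, 117), (9, 146, 117), (96, 6, 214), (98, 5, 217), (102, 6, 217), (98, 5, 217), (90, 1, 182), (19, 77, 80), (20, 68, 82)]
115 [(18, 195, 255), (16, 152, 241), (16, 132, 179), (17, 110, 224), (15, 120, 198), (10, 156, 116), (11, 157, 120), (9, 22, 154), (98, 5, 216), (98, 5, 218), (98, 5, 217), (98, 5, 218), (18, 24, 108), (20, 70, 109), (18, 71, 143)]
65 156 291 [284] [291] block L,R [0.3915 0.5482] riser R [0.5524]
85 156 290 [282] [289] block L,R [0.3906 0.5489] riser R [0.5518]
105 157 287 [281] [287] block L,R [0.3909 0.5472] riser R [0.5513]
120 157 286 [279] [286] block L,R [0.3902 0.5475] riser R [0.5516]
handle [[0.4248 0.1311 0.162 ]
 [0.5056 0.1295 0.162 ]] [0.46521085 0.13029435 0.162     ]
```

The carrier is offset about 11 mm in x on the riser and centred in y, within the 25 mm tolerance. To shut the jaw I'll push its fin toward -y with closed fingers.

```bash
python3 - <<'E'
from h import *
import pickle
i=manip.camera_info("wrist"); f=np.load("w35.npy"); k=(cv2.cvtColor(f,cv2.COLOR_RGB2HSV)[195:225,205:250,2]<75)
ys,xs=np.nonzero(k); print(xs.min()+205,xs.max()+205,ys.min()+195,ys.max()+195)
print(onz(pickle.load(open("w35.pkl","rb")),[(226,204),(226,210)],.087).round(4))
go(.474,-.022,.20)
E
```

```text
209 239 196 220
[[ 0.4799 -0.0399  0.087 ]
 [ 0.4801 -0.0484  0.087 ]]
t 50.68 at [0.5121 0.0072 0.2783] w 0.579 heading 93.07 tilt 0.01 shift [-0.0678 -0.099   0.1958]
```

Request:
carry_out([
  [0,-0.038,-0.095,0,0,0,0],
  [0,-0.038,-0.095,0.08,0,0,0],
  [0,-0.038,-0.095,0.17,0,0,0],
  [0,-0.038,-0.095,0.26,0,0,0],
  [0,-0.038,-0.095,0.35,0,0,0],
  [0,-0.038,-0.095,0.43,0,0,0],
  [0,-0.038,-0.095,0.43,0,0,0],
  [0,-0.038,-0.095,0.43,0,0,0],
])

```text
time: 51.35
tool_pos: [0.4725, -0.0094, 0.1035]
tool_rot: [-0.003, 0.688, 0.726, -0.002]
contact_force: [0.8, -0.2, 0.8]
gripper_width: 0.001
```

```bash
python3 -c "
from h import *
go(.475,-.010,.06)
f,i=snap('wrist'); cv2.imwrite('pics/w36.png',f[:,:,::-1])"
```

```text
t 51.35 at [ 0.4725 -0.0094  0.1035] w 0.001 heading 93.1 tilt 0.4 shift [-0.002   0.0069  0.1088]
```

View pics/w36.png

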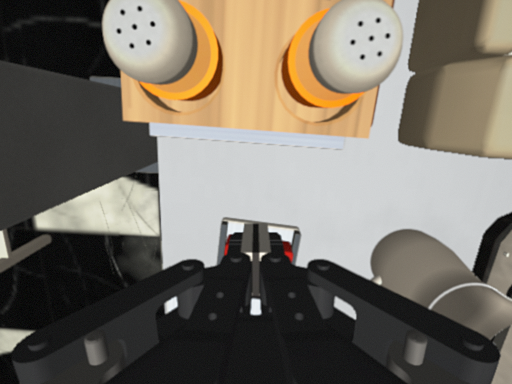

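Request:
carry_out([
  [0,0,0.005,0.06,0,0,0],
  [0,0,0.005,0.108,0,0,0],
  [0,0,0.005,0.108,0,0,0],
  [0,-0.025,0.005,0.108,0,0,0],
  [0,-0.045,0.005,0.108,0,0,0],
  [0,-0.065,0.005,0.108,0,0,0],
  [0,-0.085,0.005,0.108,0,0,0],
  [0,-0.105,0.005,0.108,0,0,0],
])

```text
time: 52.07
tool_pos: [0.48, -0.0524, 0.0647]
tool_rot: [0.0, 0.688, 0.725, 0.001]
contact_force: [-1.5, 4.8, 3.0]
gripper_width: 0.004
```

Request:
carry_out([
  [0,-0.015,0,0,0,0,0],
  [0,-0.03,0,0,0,0,0],
  [0,-0.04,0,0,0,0,0],
  [0,-0.05,0,0,0,0,0],
  [0,-0.058,0,0,0,0,0],
  [0,-0.058,0,0,0,0,0],
])

```text
time: 52.57
tool_pos: [0.4801, -0.0744, 0.063]
tool_rot: [-0.001, 0.688, 0.725, 0.001]
contact_force: [-2.0, 8.0, 4.2]
gripper_width: -0.003
```

```bash
python3 -c "
from h import *
go(.475,-.075,.06); print(manip.state()['contact_force'])
f,i=snap('wrist'); cv2.imwrite('pics/w37.png',f[:,:,::-1])"
```

```text
t 52.57 at [ 0.4801 -0.0744  0.063 ] w -0.003 heading 93.02 tilt 0.18 shift [-0.001  -0.0129  0.0075]
[-1.95051193  8.01112833  4.1530195 ]
```

View pics/w37.png

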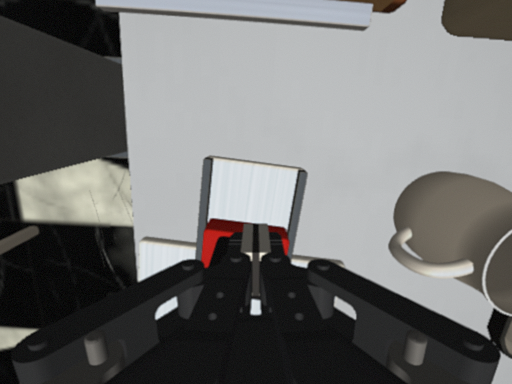

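Request:
carry_out([
  [0,-0.01,0,0,0,0,0],
  [0,-0.02,0,0,0,0,0],
  [0,-0.025,0,0,0,0,0],
  [0,-0.025,0,0,0,0,0],
])

```text
time: 52.95
tool_pos: [0.4801, -0.0748, 0.0631]
tool_rot: [-0.01, 0.689, 0.725, 0.008]
contact_force: [-4.1, 43.8, 16.0]
gripper_width: -0.002
```

The extra 10 mm of command moved it 0.4 mm and the force rose to 44 N, so the jaw is at its shut stop. I'll back off and retreat upwards for a final check.

Request:
carry_out([
  [0,0.025,0,0,0,0,0],
  [0,0.06,0,0,0,0,0],
  [0,0.075,0,0,0,0,0],
  [0,0.075,0,-0.1,0,0,0],
  [0,0.075,0,-0.2,0,0,0],
  [0,0.075,0,-0.3,0,0,0],
  [0,0.075,0,-0.4,0,0,0],
  [0,0.075,0,-0.5,0,0,0],
])

```text
time: 53.62
tool_pos: [0.4793, -0.056, 0.265]
tool_rot: [0.001, 0.688, 0.726, -0.0]
contact_force: [1.2, -0.1, 0.3]
gripper_width: -0.003
```

Request:
carry_out([
  [0,0,-0.05,0,0,0,0],
  [0,0,-0.05,-0.08,0,0,0],
  [0,0,-0.05,-0.1,0,0,0],
  [0,0,-0.05,-0.1,0,0,0],
  [0,0,-0.05,-0.1,0,0,0],
])

```text
time: 54.03
tool_pos: [0.4603, -0.0569, 0.3038]
tool_rot: [0.001, 0.688, 0.726, 0.0]
contact_force: [-0.1, 0.5, 0.0]
gripper_width: 0.003
```

```bash
python3 -c "
from h import *
go(.475,-.0,.3)
f,i=snap('wrist'); np.save('w38.npy',f); cv2.imwrite('pics/w38.png',f[:,:,::-1])
import pickle;pickle.dump(i,open('w38.pkl','wb'))"
```

```text
t 54.03 at [ 0.4603 -0.0569  0.3038] w 0.003 heading 93.04 tilt 0.15 shift [0.14   0.0442 0.0095]
```

View pics/w38.png

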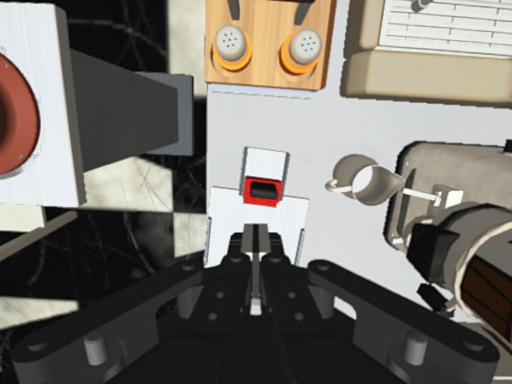

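The jaw is shut: the red block at (264,190) is up against the plate. One last look at the whole carrier on the riser from above.

Request:
carry_out([
  [0,0.08,0,-0.05,0,0,0],
  [0,0.16,0,-0.1,0,0,0],
  [0,0.24,0,-0.15,0,0,0],
  [0,0.32,0,-0.15,0,0,0],
  [0,0.35,0,-0.15,0,0,0],
  [0,0.35,0,-0.15,0,0,0],
  [0,0.35,0,-0.15,0,0,0],
])

```text
time: 54.67
tool_pos: [0.452, 0.0838, 0.3618]
tool_rot: [-0.001, 0.687, 0.726, -0.001]
contact_force: [0.1, -0.6, 0.4]
gripper_width: 0.003
```

```bash
python3 - <<'E'
from h import *
go(.46,.08,.36)
f,i=snap('wrist'); cv2.imwrite('pics/w39.png',f[:,:,::-1])
hsv=cv2.cvtColor(f,cv2.COLOR_RGB2HSV)
w=cv2.inRange(hsv,np.array((10,60,110)),np.array((24,220,255))); w[:,:150]=0; w[:,330:]=0
w=cv2.morphologyEx(w,cv2.MORPH_OPEN,np.ones((3,3)))
c=max(cv2.findContours(w,0,1)[0],key=cv2.contourArea)
print("block",cv2.minAreaRect(onz(i,cv2.convexHull(c).reshape(-1,2),.086)[:,:2].astype(np.float32)))
E
```

```text
t 54.67 at [0.452  0.0838 0.3618] w 0.003 heading 93.16 tilt 0.13 shift [-0.0106  0.0194  0.0044]
block ((0.4668285846710205, 0.13073280453681946), (0.1549939662218094, 0.15392319858074188), 89.01639556884766)
```

View pics/w39.png

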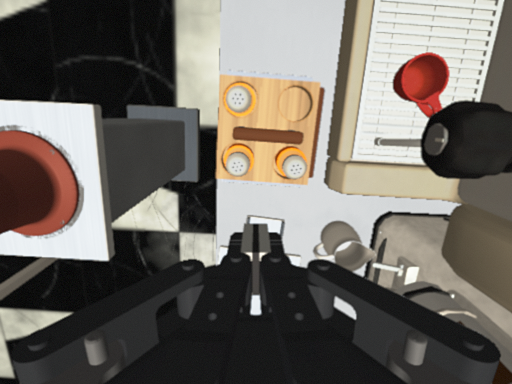

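All three shakers are upright and the carrier sits at (0.467, 0.131) against the riser's (0.478, 0.129), square to about 1°. Handing in.

```bash
python3 -c "
from plant import manip
print(manip.job_done())"
```

```text
the job is handed in; nothing more can be done
None
```

The job is handed in, with no verdict reported. It took about 55 s of the 200 s.

**What I did:** I put the three grey-top, orange-sleeve shakers into pockets of the clamped carrier and left the green look-alike alone. Then I slid the jaw open, lifted the carrier by its handle and set it on the riser. Last, I pushed the jaw back to its stop.

**What went wrong and was mended:**
- **Tipped shakers:** The sideways carry was too quick, and two shakers leaned about 0.5 rad in their pockets.
- **Failed push:** I tried to push one upright. It was jammed and turned the carrier about 9° on the riser.
- **Repair:** I re-placed the carrier by its handle, then pulled out each leaning shaker and put it back upright. The jaw was still open throughout.

**Last checks:**
- **Shakers:** In the last picture all three stand upright in their own pockets.
- **Carrier:** It sits about 11 mm off the riser's centre in x and 2 mm in y, square to about 1°. The limits are 25 mm and 0.2 rad.
- **Jaw:** Another 10 mm of push moved it only 0.4 mm while the force rose to about 44 N, so it is at its stop. That force went through the fingertips. The 40 N limit is for the arm and gripper body, so I don't expect it to count, but I can't confirm it.
- **Bystanders:** The pitcher looked to be in its place. The knock-out box was not in the last views, but the arm did no work near it.
- **Riser:** I saw no sign that it had been knocked aside.

I viewed about 40 pictures, far over the 14 budgeted, mostly while mending the two tipped shakers.

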